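# Clamp a pack of blanks under a drill jig in the bench vise

### The job

Stack all the loose aluminium blanks squarely on the bed between the vise jaws, long sides running from jaw to jaw, and lay the drill jig (the plate with two bushings) on top, bushings up. Once the pile is made, take the crank from its tray, fit it down over the square shaft and wind it clockwise (seen from above) until the jaw reaches its stop and grips the pile, then lift the crank off and stand it upright back in its tray. Leave the hammer, can and tape where they are.

Things in the scene. Friction and masses are not known exactly. Their poses are not given: they have to be found in the camera images.
- blank1: plain aluminium blank, a flat plate 80 x 56 x 8 mm (x, y, z), about 0.1 kg, lying flat on the bench at the start. Origin at the centre of its underside; x along the 80 mm side. Both faces alike. May be absent.
- blank2: plain aluminium blank, a flat plate 80 x 56 x 8 mm (x, y, z), about 0.1 kg, lying flat on the bench at the start. Origin at the centre of its underside; x along the 80 mm side. Both faces alike. May be absent.
- blank3: plain aluminium blank, a flat plate 80 x 56 x 8 mm (x, y, z), about 0.1 kg, lying flat on the bench at the start. Origin at the centre of its underside; x along the 80 mm side. Both faces alike. May be absent.
- blank4: plain aluminium blank, a flat plate 80 x 56 x 8 mm (x, y, z), about 0.1 kg, lying flat on the bench at the start. Origin at the centre of its underside; x along the 80 mm side. Both faces alike. May be absent.
- jig: drill jig: dark steel plate 80 x 56 x 12 mm (x, y, z), about 0.3 kg, with two brass bushings, 18 mm across, standing 10 mm above its upper face at x = -22 and +22 mm. Origin at the centre of its underside. Lies flat on the bench, bushings up.
- pocket (a point): point on the top face of the vise bed (20 mm above the bench), mid-width. x runs along the screw from fixed to moving jaw, y across, z up. Fixed jaw's face at x = -45 mm; pad's face at x = 55 mm - jaw + pad (the joints). Jaws are 70 mm wide in y, 45 mm above the bed; bed 140 mm wide, open at both sides. With the jaw back the gap (97-100 mm) takes the 80 mm length of the blanks.
- jaw (a joint): travel of the moving jaw, m: 0 wound right back, 0.025 at its stop. 6.25 mm a turn of the shaft; cannot be pushed by hand, stays where it is left. Closing, the pad pushes loose blanks along the bed until they meet the fixed jaw at 0.020; the last 5 mm compress the pad's springs.
- pad (a joint): how far the spring-loaded pressure pad is pressed back into the moving jaw, m: 0 free, about 0.005 when a pile is clamped with the jaw fully wound in (4 N per mm).
- drive (a joint): angle of the upright square drive shaft, rad: 0 with the jaw wound right back, grows turning clockwise seen from above (closing), 25.13 (four turns) at the stop. Stiff: needs about 0.12 N m, 2 N at the crank's grip.
- shaft_tip (a point): centre of the top of the upright square drive shaft, 160 mm from the pocket point along its +x, on the gear head behind the moving jaw. Shaft 14 mm square (sides along x and y of this frame, which turns with it), 22 mm tall above the gear head's top (55 mm above the bench); its top 4 mm are only 10 mm square.
- crank: removable steel crank, 0.32 kg, upright in its tray. Square hub 34 x 34 x 50 mm (z up), 16 mm square socket 24 mm deep in its underside; origin at the centre of that underside. Arm 22 mm wide along +x, 21-28 mm up, carries an upright wooden grip, 22 mm diameter, 29-71 mm up, at x = 65 mm, spinning freely. Seated, the underside is 22 mm below the shaft's tip. Fits four ways, a quarter turn apart.
- tray: grey steel tray for the crank, fixed to the bench, 180 x 120 mm (x, y), walls 16 mm high and 4 mm thick, floor 4 mm thick. Origin at the centre of its underside.
- hammer: bystander: a hammer lying on the bench; leave alone.
- can: bystander: a small upright can, 66 mm diameter, 110 mm high; leave alone.
- tape_roll: bystander: a roll of tape lying flat, 100 mm diameter; leave alone.
Mind the look-alikes: they are no part of the job. Leave any brown, green or red look-alike of the blank4 alone.

How it is judged (in metres and radians):
On the way, in this order (a step that is already met when the one before it is completed fails the run):
1. all blanks piled on the vise bed between the jaws with the jig on top, lying flat, each within 10 mm and 0.15 rad of the jig, the jaw still open (horizontal distance between each of blank1, blank2, blank3, blank4 and jig below 0.01 m and angle between the x axis of each of blank1, blank2, blank3, blank4 and the x axis of jig, either way round below 0.15 rad and z of each of blank1, blank2, blank3, blank4 in the frame of jig below 0.004 m and z of each of blank1, blank2, blank3, blank4 in the frame of pocket above -0.003 m and angle between the z axis of each of blank1, blank2, blank3, blank4 and the z axis of pocket, either way round below 0.15 rad and x of jig in the frame of pocket between -0.01 and 0.014 m and y of jig in the frame of pocket between -0.01 and 0.01 m and angle between jig's own z axis and vertical below 0.06 rad and angle between the x axis of jig and the x axis of pocket, either way round below 0.15 rad and z of jig in the frame of pocket below 0.036 m and value of joint jaw below 0.012 m), for 0.2 s.
2. the crank is fitted fully down on the square shaft, the jaw still open (horizontal distance between crank and shaft_tip below 0.004 m and z of crank in the frame of shaft_tip below -0.016 m and angle between crank's own z axis and vertical below 0.12 rad and value of joint jaw below 0.015 m), for 0.2 s.
3. with the crank on the shaft, the jaw is wound to its stop (over 23.8 mm) and the pad is pressed back by the pile (over 2 mm) (horizontal distance between crank and shaft_tip below 0.004 m and z of crank in the frame of shaft_tip below -0.016 m and angle between crank's own z axis and vertical below 0.12 rad and value of joint jaw above 0.0238 m and value of joint pad above 0.002 m), for 0.2 s.
At the end, for the whole second after the job is handed in: Pile flat between the jaws, jig on top, every blank within 6 mm and 0.09 rad of the jig, jig within 10 mm of the vise centre line; jaw at its stop (over 23.8 of 25 mm), pad pressed back over 2 mm; crank upright in its tray, hub on the floor; all at rest (horizontal distance between each of blank1, blank2, blank3, blank4 and jig below 0.006 m and angle between the x axis of each of blank1, blank2, blank3, blank4 and the x axis of jig, either way round below 0.09 rad and z of each of blank1, blank2, blank3, blank4 in the frame of jig below 0.004 m and z of each of blank1, blank2, blank3, blank4 in the frame of pocket above -0.003 m and angle between the z axis of each of blank1, blank2, blank3, blank4 and the z axis of pocket, either way round below 0.06 rad and x of jig in the frame of pocket between -0.01 and 0.014 m and y of jig in the frame of pocket between -0.01 and 0.01 m and angle between jig's own z axis and vertical below 0.06 rad and angle between the x axis of jig and the x axis of pocket, either way round below 0.1 rad and z of jig in the frame of pocket below 0.036 m and value of joint jaw above 0.0238 m and value of joint pad above 0.002 m and x of crank in the frame of tray between -0.08 and 0.08 m and y of crank in the frame of tray between -0.05 and 0.05 m and z of crank in the frame of tray below 0.009 m and angle between crank's own z axis and vertical below 0.1 rad and linear speed of each of blank1, blank2, blank3, blank4, jig, crank below 0.02 m/s); the robot touches nothing.
It fails at once if a bystander (hammer) is moved more than 30 mm (distance of hammer from where it was at the start of the episode above 0.03 m).
It fails at once if a bystander (can) is moved more than 30 mm (distance of can from where it was at the start of the episode above 0.03 m).
It fails at once if a bystander (tape_roll) is moved more than 30 mm (distance of tape_roll from where it was at the start of the episode above 0.03 m).
Of blank1, blank2, blank3, blank4 only 2 to 4 are there at a start; the rules pass over those that are not, and their reading is None.
At some moment in a run one of blank1, blank2, blank3, blank4, jig may be knocked a few centimetres aside while the robot is not near it.
It also fails if it takes over 210 s, if anything falls off the work surface, if the arm or the gripper's body presses on something with over 40 N, if the wrist force passes 120 N, or if a joint passes its speed limit or range.

### The arm

A 6-joint arm with a two-finger parallel gripper is mounted at the origin on the work surface. World frame = base frame: x ahead of the robot, y to its left, z up, the work surface at z = 0. Lengths are in mm, angles in rad, forces in N, time in s.
With the tool pointing down it reaches from about 275 to 775 mm from the base axis. Payload 14.6 kg.
Tool frame: the origin (TCP) lies midway between the tips of the shut fingers; the grasp point (between the pads) lies 19 mm behind it; z points along the fingers, y is the line along which they close (so a half turn about z gives the same grasp; the last joint's range is limited). The gripper opens to 85 mm and grips with 20 to 120 N. Pads are 22 mm wide; open, the fingers measure 114 mm over their backs; the gripper's body (76 mm by 85 mm) begins 54 mm behind the grasp point. The pads swing forward as they close: fully open they stand 13 mm farther back than shut.
Start: joints at [0.987, 0.263, -0.048, 1.259, 0, 1.415], TCP at [218.289, 477.471, 231.278] pointing down, gripper open.
Joint ranges: [-2.65, 2.65], [-0.89, 1.7], [-1.18, 1.37], [-2.13, 2.11], [-1.35, 1.29], [-3.14, 3.14]. Speed limits (rad/s): [1.89, 1.89, 2.57, 2.79, 3.14, 3.14].

### API

Orientations are given as a rotation vector (axis times angle).
In Python, from workcell import * gives the robot as it stands.
- The arm moves only by the tool jog_arm, never from a script. Its arguments are lists of equal length, an entry for each row: "offset": the shift along the tool's x, y, z in m, a list of three; "turn": the turn about the tool's z in degrees. A call has 1 to 20 rows; each row shifts and turns the commanded pose from where the row before left it, along the tool's axes as they then stand; what a row does not reach is not made up. A row lasts 1/8 s, in which the tool goes at most 62.5 mm and 10.7 degrees, less where a joint would pass 70% of its speed; a pose out of reach is approached as far as the arm can. A call is refused whole if a number of a shift passes 0.0625 or a number of a turn 10.7, either way. A call with a gripper value outside its range is refused whole. "gripper" is the closure, from 0 (fully open) to 1 (shut), set as the call begins (left out, the last holds). The fingers move at their own pace and stop on an object; "grip_force" is the grip in N (left out, the last holds). Time passes only in rows, so rows that do not move let the fingers close. It gives the time, the measured TCP pose, the force, the opening and the grip force at its end, in the units of the state.
- observe(): the state, without advancing time (a new reading comes with each control period).
- grab_frame(name): name is "scene" or "side" or "wrist"; returns a dict with "frame" (420x560x3 uint8, blue, green, red), "K" (3x3 intrinsics, pixels), "distortion" ([k1, k2, p1, p2, k3] as OpenCV has them; the pictures are not rectified), "R" (3x3) and "t" (3): a world point X has camera coordinates R X + t. Camera axes: x right, y down, z forward; pixel columns grow to the right and rows downward; lengths in mm; the calibration is good to about 2 mm. A picture is of the moment at which its call begins. There is no depth.
- job_done(): hands the job in; it is judged then, once.
Trained networks look in a picture, given as the dict that the camera call returned (one of the last four; its "shot" number tells which), for a name from the list of things; names that differ only in an ending like _2 or _b are one class to them, and where a whole thing is asked for, a point or a joint stands for the part that bears it (a point fixed in the world has none). Each returns a list of dicts, best first, with "conf" (0 to 1); they miss things now and then, are a little off and sometimes report something else, mostly with a low value. They report only what shows in the picture. A call takes as long as a camera call. They do not tell look-alikes from the thing itself.
- search_frame(picture, target): "position" ([x, y, z] in mm, in the coordinates of the camera as it stood for that picture, good to about 4 mm: the middle of the surface that is visible of it).
- trace(picture, target): "pixels" (420x560 bool, what is visible of it).
The state is a dict: "clock": time; "joint_pos": joint angles; "joint_vel": joint speeds; "effort": joint torques, N m; "ee_pos": TCP position; "tcp_rot": TCP orientation; "ft_force": force on the tool from outside, world axes, zero at the start; "ft_torque": the same for the moment, N m; "grip_width": finger opening in mm; "gripper_force": force on a finger pad.
Only numpy, scipy, OpenCV 4.12 (cv2) and the standard library are available. Lean on these libraries where they do the work, as an engineer would, in place of code of your own. Each camera call takes 0.05 s, during which the arm holds its last target. There are 200 camera calls.

## Working session

There is one attempt and no reset: what is moved stays moved. The work goes in short steps, Python scripts to look and compute and a tool call to move; the robot and the scene stay as the last step left them, time stands still between calls to the robot, and variables do not carry over. Pictures are saved under pics/ and viewed, at most 14 in all, crops included, and the job is handed in when it is done.

Besides the shell and the picture viewer there is one more tool, called in YAML: its name, and indented under it one key for each argument. jog_arm: Moves the arm, as the interface text tells. Its arguments: {"type":"object","properties":{"offset":{"type":"array"},"turn":{"type":"array"},"gripper":{"type":"number"},"grip_force":{"type":"number"}},"required":["offset","turn"]}

```bash
ls; mkdir -p pics
cat > h.py <<'E'
from workcell import *
import numpy as np, cv2
from scipy.spatial.transform import Rotation as Rt
def w(p,X): return p["R"].T@(np.array(X)-p["t"]) if not isinstance(p["R"],list) else np.array(p["R"]).T@(np.array(X)-np.array(p["t"]))
def ray(p,uv):
    u=cv2.undistortPoints(np.array(uv,float).reshape(-1,1,2),np.array(p["K"]),np.array(p["distortion"])).reshape(-1,2)
    R=np.array(p["R"]);t=np.array(p["t"]).ravel()
    return -R.T@t, np.c_[u,np.ones(len(u))]@R
def onz(p,uv,z):
    c,d=ray(p,uv); s=(z-c[2])/d[:,2]; return c+s[:,None]*d
def proj(p,X):
    R=np.array(p["R"]);t=np.array(p["t"],float).ravel()
    return cv2.projectPoints(np.array(X,float).reshape(-1,3),cv2.Rodrigues(R)[0],t,np.array(p["K"]),np.array(p["distortion"]))[0].reshape(-1,2)
E
python3 - <<'E'
from h import *
s=observe();print({k:np.round(v,3) for k,v in s.items()})
for n in("scene","side","wrist"):
    p=grab_frame(n);cv2.imwrite(f"pics/a_{n}.png",p["frame"])
    print(n,np.round(w(p,[0,0,0]),0))
    for t in("blank1","jig","crank","tray","shaft_tip","jaw","hammer","can","tape_roll"):
        try:
            print(t,[(round(r["conf"],2),np.round(w(p,r["position"])).tolist()) for r in search_frame(p,t)])
        except Exception as e: print(t,e)
E
```

```text
pics
{'clock': np.float64(0.0), 'joint_pos': array([ 0.987,  0.263, -0.049,  1.259, -0.   ,  1.416]), 'joint_vel': array([-0.002, -0.001,  0.   , -0.001,  0.   ,  0.001]), 'effort': array([ 3.0000e-03, -6.3762e+01,  3.8457e+01,  1.4000e-02,  0.0000e+00,
       -0.0000e+00]), 'ee_pos': array([218.133, 477.242, 230.833]), 'tcp_rot': array([-6.680e-01, -3.069e+00,  1.000e-03]), 'ft_force': array([-0.365,  0.456,  0.659]), 'ft_torque': array([0.028, 0.007, 0.009]), 'gripper_force': np.float64(0.0), 'grip_width': np.float64(85.407)}
scene [ 975. -218.  812.]
blank1 [(0.85, [617.0, -350.0, 7.0]), (0.79, [668.0, -81.0, 7.0]), (0.79, [314.0, -171.0, 8.0]), (0.72, [586.0, -231.0, 12.0]), (0.61, [295.0, -344.0, 6.0]), (0.6, [444.0, -202.0, 6.0])]
jig [(0.76, [465.0, -339.0, 9.0])]
crank [(0.71, [488.0, -83.0, 52.0])]
tray [(0.59, [523.0, -69.0, 1.0])]
shaft_tip []
jaw [(0.72, [543.0, 252.0, 64.0]), (0.22, [523.0, -72.0, 2.0])]
hammer []
can [(0.92, [756.0, 34.0, 100.0]), (0.58, [444.0, -200.0, 8.0])]
tape_roll [(0.6, [704.0, 267.0, 29.0])]
side [ 165. -788.  552.]
blank1 [(0.92, [578.0, -230.0, 7.0]), (0.83, [614.0, -355.0, 10.0]), (0.82, [305.0, -175.0, 11.0]), (0.72, [288.0, -345.0, 9.0]), (0.71, [653.0, -84.0, 9.0]), (0.7, [438.0, -204.0, 6.0])]
jig []
crank [(0.97, [477.0, -87.0, 38.0])]
tray [(0.65, [505.0, -87.0, 2.0])]
shaft_tip [(0.44, [534.0, 344.0, 61.0])]
jaw [(0.74, [528.0, 244.0, 47.0])]
hammer [(0.6, [741.0, -242.0, 18.0])]
can [(0.91, [724.0, 20.0, 68.0])]
tape_roll [(0.9, [695.0, 260.0, 18.0])]
wrist [145. 511. 374.]
blank1 []
jig []
crank []
tray []
shaft_tip []
jaw []
hammer [(0.39, [467.0, 368.0, 17.0])]
can []
tape_roll []
```

```bash
python3 -c "
import cv2
cv2.imwrite('pics/a_scene2.png',cv2.resize(cv2.imread('pics/a_scene.png'),(800,600)))
cv2.imwrite('pics/a_side2.png',cv2.resize(cv2.imread('pics/a_side.png'),(800,600)))"
```

```text
(no output)
```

View pics/a_scene2.png

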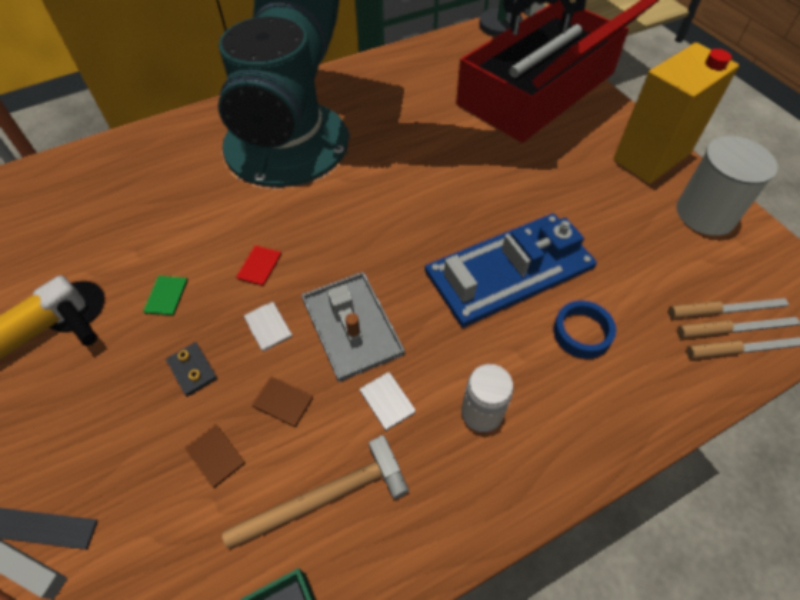

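View pics/a_side2.png

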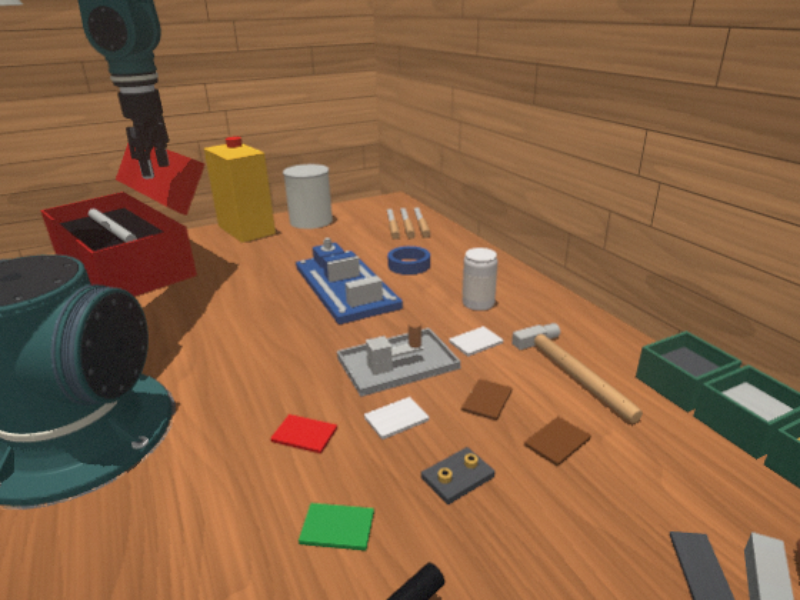

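The scene shows two white aluminium blanks, at (268,325) and (387,400), and the jig at (191,368). The brown, red and green plates are decoys. The crank tray is at (352,326), the vise at (510,268) with its shaft at (563,232). The side view agrees with this.

```bash
cat >> h.py <<'E'
def rect(p,m,z):
    c=max(cv2.findContours(m.astype(np.uint8),cv2.RETR_EXTERNAL,cv2.CHAIN_APPROX_NONE)[0],key=cv2.contourArea)
    X=onz(p,c.reshape(-1,2),z)[:,:2].astype(np.float32)
    (cx,cy),(a,b),_=r=cv2.minAreaRect(X); B=cv2.boxPoints(r)
    e=[B[1]-B[0],B[2]-B[1]]; l=max(e,key=np.linalg.norm)
    return round(cx,1),round(cy,1),round(max(a,b),1),round(min(a,b),1),round(float(np.degrees(np.arctan2(l[1],l[0]))%180),1)
E
python3 - <<'E'
from h import *
for n in("scene","side"):
    p=grab_frame(n)
    print(n)
    for t,z in(("blank1",8),("jig",12),("tray",12),("crank",40),("jaw",65),("shaft_tip",70)):
        for r in trace(p,t):
            m=r["pixels"];
            if m.sum()<30: continue
            print(t,round(r["conf"],2),m.sum(),np.round(p["frame"][m].mean(0)),"uv",np.round(np.argwhere(m).mean(0)[::-1]),rect(p,m,z))
E
```

```text
scene
blank1 0.94 563 [ 23.  29. 170.] uv [181. 186.] (310.9, -169.4, 84.8, 62.6, 135.8)
blank1 0.89 874 [192. 198. 205.] uv [271. 280.] (660.5, -79.9, 83.2, 59.6, 3.8)
blank1 0.77 567 [ 49. 121.  37.] uv [116. 206.] (293.0, -343.0, 81.2, 59.8, 148.0)
blank1 0.6 881 [ 33.  60. 104.] uv [197. 281.] (584.4, -228.5, 84.0, 59.5, 37.1)
jig 0.76 809 [54. 63. 70.] uv [133. 258.] (461.4, -341.7, 87.7, 59.0, 8.8)
tray 0.84 2796 [115. 119. 119.] uv [247. 230.] (507.7, -71.8, 189.7, 124.3, 177.4)
tray 0.73 797 [54. 63. 70.] uv [133. 258.] (461.8, -341.8, 87.6, 57.2, 7.9)
crank 0.9 499 [ 92. 101. 109.] uv [241. 218.] (499.8, -79.6, 110.8, 38.9, 168.3)
jaw 0.64 648 [82. 62. 48.] uv [366. 176.] (547.0, 246.5, 91.0, 65.2, 179.0)
jaw 0.51 524 [ 91. 100. 108.] uv [241. 218.] (516.3, -84.0, 108.9, 37.7, 169.3)
shaft_tip 0.6 46 [96. 97. 96.] uv [394. 159.] (538.2, 343.2, 29.0, 12.9, 142.6)
side
blank1 0.93 1397 [ 75. 155.  60.] uv [235. 368.] (287.6, -346.2, 79.6, 63.3, 145.5)
blank1 0.9 749 [205. 210. 216.] uv [276. 293.] (435.1, -206.0, 83.1, 62.1, 4.0)
blank1 0.82 673 [ 47.  78. 125.] uv [340. 280.] (576.7, -233.3, 90.5, 58.2, 37.6)
blank1 0.73 886 [ 43.  75. 122.] uv [390. 309.] (613.6, -354.7, 87.0, 59.9, 13.9)
blank1 0.71 446 [198. 204. 212.] uv [333. 239.] (653.5, -86.1, 85.9, 64.9, 4.6)
blank1 0.65 807 [ 40.  45. 207.] uv [213. 304.] (303.3, -175.3, 81.7, 62.8, 133.9)
tray 0.95 1912 [130. 134. 138.] uv [279. 255.] (502.8, -77.9, 188.7, 140.6, 176.7)
tray 0.19 511 [96. 70. 65.] uv [286. 182.] (703.2, 276.9, 152.9, 99.0, 60.9)
crank 0.71 743 [116. 126. 137.] uv [274. 244.] (498.5, -71.4, 170.2, 88.2, 24.0)
jaw 0.57 435 [114. 104. 101.] uv [238. 187.] (515.0, 212.2, 137.6, 72.7, 70.4)
jaw 0.21 1837 [130. 134. 137.] uv [279. 255.] (468.6, -147.9, 167.9, 124.2, 177.1)
```

```bash
cat >> h.py <<'E'
def go(x,y,z,yaw,step=55,cur=None):
    """offsets for target TCP; yaw = heading of tool y axis (closing line), deg"""
    s=observe();P=np.array(s["ee_pos"]);R=Rt.from_rotvec(s["tcp_rot"]).as_matrix()
    if cur is not None: P=np.array(cur[:3],float)
    y0=np.degrees(np.arctan2(R[1,1],R[0,1])) if cur is None else cur[3]
    d=(y0-yaw+90)%180-90   # turn about tool z (down) lowers yaw
    c,sn=np.cos(np.radians(y0)),np.sin(np.radians(y0))
    D=np.array([x,y,z])-P
    ty=np.array([c,sn,0]);tx=np.cross(ty,[0,0,-1])
    t=np.array([D@tx,D@ty,-D[2]])
    print(f"yaw now {y0:.1f} turn {d:.1f}; offset before turning (mm): {np.round(t,1)} rows {np.abs(t).max()/step:.1f}; tilt {np.degrees(np.arccos(min(1,-R[2,2]))):.2f}; q6 {s['joint_pos'][5]:.2f}")
E
python3 - <<'E'
from h import *
p=grab_frame("scene")
for q in([459,265],[517,240],[563,226]):
    print(onz(p,[np.array(q)*.7],65))
s=observe();R=Rt.from_rotvec(s["tcp_rot"]).as_matrix();print(np.round(R,3))
p=grab_frame("wrist");print(np.round(R.T@(w(p,[0,0,0])-s["ee_pos"]),1),np.round(p["R"]@R,3))
go(530,250,330,0)
E
```

```text
[[520.0324845  133.38018418  65.        ]]
[[520.67838716 254.22072315  65.        ]]
[[532.62586642 347.69738348  65.        ]]
[[-0.909  0.416 -0.   ]
 [ 0.416  0.909 -0.   ]
 [ 0.    -0.    -1.   ]]
[  80.2    0.  -142.6] [[-0.001  1.    -0.001]
 [-0.95  -0.001 -0.314]
 [-0.314  0.     0.95 ]]
yaw now 65.4 turn 65.4; offset before turning (mm): [-378.1  -77.3  -98.8] rows 6.9; tilt 0.00; q6 1.42
```

Run:
```python
from h import *
go(530,300,270,0)
```

```text
yaw now 65.4 turn 65.4; offset before turning (mm): [-357.3  -31.8  -38.8] rows 6.5; tilt 0.00; q6 1.42
```

jog_arm:
  offset:
    - [-0.05, -0.0045, -0.005]
    - [-0.052, -0.0045, -0.006]
    - [-0.052, -0.0045, -0.006]
    - [-0.052, -0.0045, -0.006]
    - [-0.052, -0.0045, -0.006]
    - [-0.052, -0.0045, -0.005]
    - [-0.047, -0.005, -0.005]
    - [0, 0, 0]
    - [0, 0, 0]
    - [0, 0, 0]
    - [0, 0, 0]
    - [0, 0, 0]
    - [0, 0, 0]
    - [0, 0, 0]
    - [0, 0, 0]
    - [0, 0, 0]
  turn: [0, 0, 0, 0, 0, 0, 0, 9.3, 9.3, 9.3, 9.3, 9.3, 9.3, 9.6, 0, 0]

```text
clock: 4.3
ee_pos: [529.7, 300.0, 270.2]
tcp_rot: [-2.217, -2.226, 0.0]
ft_force: [-1.3, 0.0, 0.2]
grip_width: 85.5
gripper_force: 0.0
```

Run:
```python
from h import *
s=observe();print(np.round(s["ee_pos"]),s["ft_force"]);go(530,300,270,0)
p=grab_frame("wrist");np.save("v1.npy",p,allow_pickle=True)
cv2.imwrite("pics/b.png",cv2.resize(p["frame"],(800,600)))
```

```text
[530. 300. 270.] [-1.25992335  0.0297616   0.23710042]
yaw now 0.2 turn 0.2; offset before turning (mm): [0.  0.3 0.2] rows 0.0; tilt 0.00; q6 1.95
```

View pics/b.png

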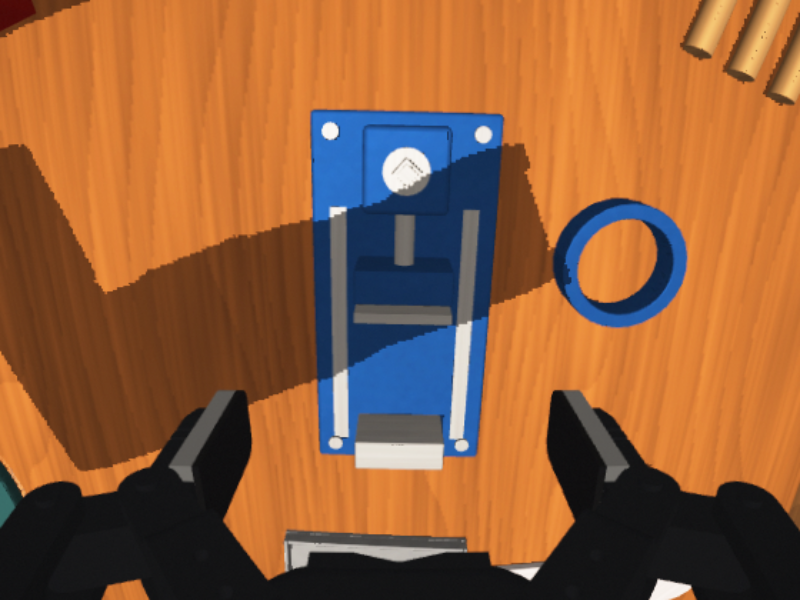

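Seen from above, the shaft at (406,170) stands as a diamond, about 45° to the vise. The fixed jaw's inner face lies at rows 415–443 and the bed's corners at (312,111), (502,115), (322,454) and (476,457).

Run:
```python
from h import *
p=np.load("v1.npy",allow_pickle=True).item()
f=lambda q,z:onz(p,np.array(q,float)*.7,z)[:,:2].round(1).tolist()
print("bed",f([[312,111],[502,115],[322,454],[476,457]],20))
print("face",f([[358,415],[442,415]],20),f([[356,443],[443,443]],65))
print("shaft top",f([[406,163]],77), "holes",f([[330,131],[484,134],[336,443],[461,445]],20))
print("rails",f([[338,210],[341,435],[471,212],[458,437]],20))
print("pad bottom/top",f([[353,305],[452,308],[354,322],[452,325]],20),f([[353,305],[452,308],[354,322],[452,325]],65))
u=p["frame"][85:150,245:325];cv2.imwrite("pics/b2.png",cv2.resize(u,None,fx=9,fy=9,interpolation=cv2.INTER_CUBIC))
```

```text
bed [[468.1, 387.1], [604.3, 385.0], [463.2, 99.7], [599.8, 96.8]]
face [[496.1, 139.9], [568.1, 140.1]] [[497.7, 142.3], [565.3, 142.5]]
shaft top [[534.7, 354.6]] holes [[480.6, 373.1], [591.9, 371.5], [476.1, 111.4], [585.8, 109.6]]
rails [[484.8, 315.6], [480.8, 119.7], [584.7, 314.4], [582.8, 117.9]]
pad bottom/top [[494.4, 240.0], [573.0, 237.7], [494.9, 225.6], [573.5, 223.2]] [[498.4, 256.1], [568.0, 254.0], [498.8, 243.3], [568.5, 241.2]]
```

View pics/b2.png

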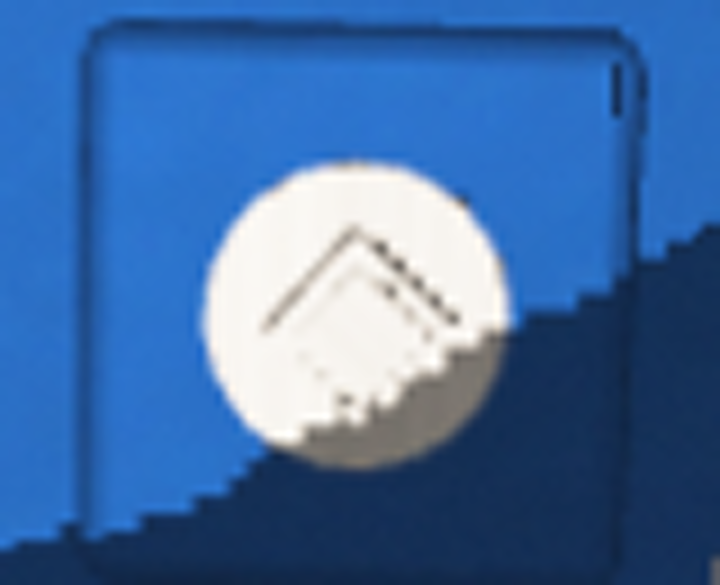

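The small square's centre is near (357,335) in the crop, with its sides about 41.5° off the image axes.

Run:
```python
from h import *
p=np.load("v1.npy",allow_pickle=True).item()
print(onz(p,[[245+357/9,85+335/9]],77))
go(440,-204,140,94)
```

```text
[[535.16068751 347.44541584  77.        ]]
yaw now 0.2 turn 86.2; offset before turning (mm): [-503.6  -91.5  130.3] rows 9.2; tilt 0.00; q6 1.95
```

jog_arm:
  offset:
    - [-0.05, -0.009, 0]
    - [-0.052, -0.009, 0]
    - [-0.052, -0.009, 0.01]
    - [-0.05, -0.0095, 0.02]
    - [-0.05, -0.009, 0.02]
    - [-0.05, -0.009, 0.02]
    - [-0.05, -0.009, 0.02]
    - [-0.05, -0.009, 0.02]
    - [-0.05, -0.009, 0.02]
    - [-0.05, -0.009, 0]
    - [0, 0, 0]
    - [0, 0, 0]
    - [0, 0, 0]
    - [0, 0, 0]
    - [0, 0, 0]
    - [0, 0, 0]
    - [0, 0, 0]
    - [0, 0, 0]
    - [0, 0, 0]
    - [0, 0, 0]
  turn: [0, 0, 0, 0, 0, 0, 0, 0, 0, 0, -10.4, -10.4, -10.4, -10.4, -10.4, -10.4, -10.4, -10.4, -10.6, 0]
  gripper: 0.2

```text
clock: 6.85
ee_pos: [439.5, -204.1, 140.4]
tcp_rot: [-0.106, 3.14, -0.0]
ft_force: [0.4, 0.0, 0.0]
grip_width: 68.2
gripper_force: 0.0
```

```bash
cat > near.py <<'E'
from h import *
import sys
t,z,x,y=sys.argv[1],float(sys.argv[2]),float(sys.argv[3]),float(sys.argv[4])
s=observe();print(np.round(s["ee_pos"],1),round(s["grip_width"],1))
p=grab_frame("wrist");b=None
for r in trace(p,t):
    if r["pixels"].sum()<300: continue
    q=rect(p,r["pixels"],z);print(round(r["conf"],2),np.round(p["frame"][r["pixels"]].mean(0)),q)
    if b is None and np.hypot(q[0]-x,q[1]-y)<40: b=q
if b: go(b[0],b[1],z,b[4]+90)
cv2.imwrite("pics/near.png",p["frame"])
E
python3 near.py blank1 8 440 -204
```

```text
[ 439.5 -204.1  140.4] 68.2
0.9 [ 28.  34. 195.] (306.8, -169.7, 81.1, 56.8, 134.2)
0.8 [138. 144. 155.] (438.3, -200.9, 80.8, 56.4, 3.8)
0.75 [ 27.  73. 144.] (580.9, -227.1, 84.2, 59.5, 36.3)
0.66 [ 62. 177.  39.] (323.2, -352.7, 68.5, 31.8, 89.6)
0.57 [ 22.  57. 113.] (580.9, -355.1, 34.8, 14.9, 101.5)
yaw now 93.6 turn -0.2; offset before turning (mm): [  0.9   3.3 132.3] rows 2.4; tilt 0.01; q6 -0.67
```

jog_arm:
  offset:
    - [0.001, 0.0033, 0.04]
    - [0, 0, 0.04]
    - [0, 0, 0.03]
    - [0, 0, 0.015]
    - [0, 0, 0.008]
    - [0, 0, 0.004]
    - [0, 0, 0]
  turn: [0, 0, 0, 0, 0, 0, 0]

```text
clock: 7.82
ee_pos: [438.4, -201.0, 3.5]
tcp_rot: [-0.104, 3.14, -0.0]
ft_force: [0.6, 0.0, -0.6]
grip_width: 68.4
gripper_force: 0.0
```

jog_arm:
  offset:
    - [0, 0, 0.002]
    - [0, 0, 0.002]
    - [0, 0, 0]
  turn: [0, 0, 0]

```text
clock: 8.2
ee_pos: [438.2, -200.9, -0.7]
tcp_rot: [0.105, -3.14, -0.0]
ft_force: [-0.7, -0.1, -0.4]
grip_width: 68.2
gripper_force: 0.0
```

Close the gripper, then lift slightly.

jog_arm:
  offset:
    - [0, 0, 0]
    - [0, 0, 0]
    - [0, 0, 0]
    - [0, 0, 0]
    - [0, 0, 0]
    - [0, 0, 0]
  turn: [0, 0, 0, 0, 0, 0]
  gripper: 0.6
  grip_force: 30

```text
clock: 8.95
ee_pos: [438.3, -200.9, -0.4]
tcp_rot: [-0.105, 3.14, -0.0]
ft_force: [-2.1, -0.0, 6.4]
grip_width: 55.1
gripper_force: 30.5
```

jog_arm:
  offset:
    - [0, 0, -0.01]
    - [0, 0, -0.03]
    - [0, 0, -0.05]
    - [0, 0, -0.05]
    - [0, 0, 0]
    - [0, 0, 0]
  turn: [0, 0, 0, 0, 0, 0]

```text
clock: 9.7
ee_pos: [438.0, -200.7, 139.2]
tcp_rot: [0.105, -3.14, -0.0]
ft_force: [-0.8, 0.1, -2.1]
grip_width: 54.7
gripper_force: 32.5
```

Run:
```python
from h import *
s=observe();print(s["grip_width"],s["gripper_force"],s["ft_force"])
p=grab_frame("wrist");cv2.imwrite("pics/c.png",p["frame"])
go(532.9,186,140,-0.9)
```

```text
54.65420619073077 32.469871044158936 [-0.79695256  0.10064991 -2.09511234]
yaw now 93.8 turn -85.3; offset before turning (mm): [-120.8  379.3   -1.4] rows 6.9; tilt 0.08; q6 -0.67
```

View pics/c.png

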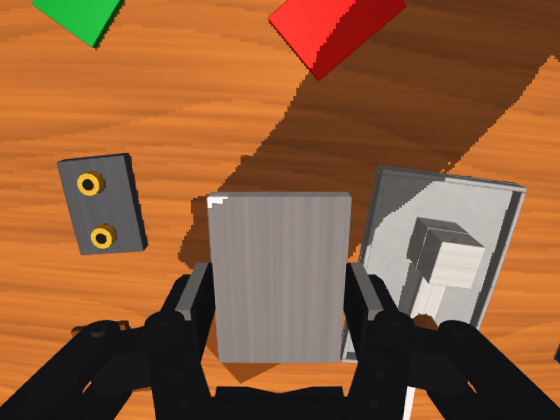

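The blank is held level and centred between the fingers; the jig is at (100,203) and the crank at (445,250).

jog_arm:
  offset:
    - [-0.0173, 0.054, 0]
    - [-0.0173, 0.054, 0]
    - [-0.0173, 0.054, 0]
    - [-0.0173, 0.054, 0]
    - [-0.0173, 0.054, 0]
    - [-0.0173, 0.054, 0]
    - [-0.0172, 0.0543, 0]
    - [0, 0, 0]
    - [0, 0, 0]
    - [0, 0, 0]
    - [0, 0, 0]
    - [0, 0, 0]
    - [0, 0, 0]
    - [0, 0, 0]
    - [0, 0, 0]
    - [0, 0, 0]
    - [0, 0, 0]
  turn: [0, 0, 0, 0, 0, 0, 0, -10.6, -10.6, -10.7, -10.7, -10.7, -10.7, -10.7, -10.7, 0, 0]

```text
clock: 11.88
ee_pos: [533.3, 184.6, 138.6]
tcp_rot: [2.201, -2.24, -0.001]
ft_force: [-0.6, -0.8, -0.5]
grip_width: 54.4
gripper_force: 32.5
```

Run:
```python
from h import *
go(532.9,186,26,-0.9)
p=grab_frame("wrist");cv2.imwrite("pics/d.png",p["frame"])
f=lambda X:proj(p,X).round().tolist()
print("face edge",f([[498,141,65],[568,141,65]]),"pad face",f([[498,240,65],[568,240,65]]))
```

```text
yaw now 179.0 turn -0.1; offset before turning (mm): [ -1.4   0.5 112.6] rows 2.0; tilt 0.07; q6 -1.36
face edge [[338.0, 148.0], [220.0, 150.0]] pad face [[333.0, 294.0], [230.0, 296.0]]
```

View pics/d.png

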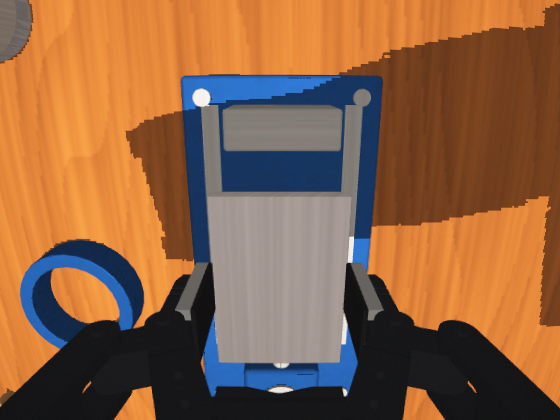

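The fixed jaw's inner edge lies at row 150, columns 222–342, within 2 px of the prediction. Lowering the blank.

jog_arm:
  offset:
    - [-0.0014, 0.001, 0.035]
    - [0, 0, 0.035]
    - [0, 0, 0.025]
    - [0, 0, 0.014]
    - [0, 0, 0.006]
    - [0, 0, 0.002]
    - [0, 0, 0]
  turn: [0, 0, 0, 0, 0, 0, 0]

```text
clock: 12.8
ee_pos: [533.1, 186.2, 22.8]
tcp_rot: [-2.206, 2.236, -0.001]
ft_force: [-0.4, 0.6, -1.1]
grip_width: 54.7
gripper_force: 32.5
```

jog_arm:
  offset:
    - [0, 0, 0.001]
    - [0, 0, 0]
  turn: [0, 0]

```text
clock: 13.05
ee_pos: [532.8, 186.1, 21.5]
tcp_rot: [-2.206, 2.236, -0.0]
ft_force: [-0.1, -0.2, -2.1]
grip_width: 54.5
gripper_force: 32.5
```

jog_arm:
  offset:
    - [0, 0, 0.001]
    - [0, 0, 0]
  turn: [0, 0]

```text
clock: 13.3
ee_pos: [532.6, 186.1, 20.2]
tcp_rot: [2.206, -2.236, -0.0]
ft_force: [-0.5, 0.0, -0.5]
grip_width: 54.8
gripper_force: 32.5
```

jog_arm:
  offset:
    - [0, 0, 0]
    - [0, 0, 0]
    - [0, 0, 0]
    - [0, 0, -0.02]
    - [0, 0, -0.05]
    - [0, 0, -0.05]
    - [0, 0, 0]
  turn: [0, 0, 0, 0, 0, 0, 0]
  gripper: 0.2

```text
clock: 14.18
ee_pos: [534.5, 186.5, 143.8]
tcp_rot: [-2.203, 2.233, -0.005]
ft_force: [-0.4, 0.5, -0.8]
grip_width: 68.6
gripper_force: 0.0
```

```bash
python3 near.py blank1 28 533 186
python3 - <<'E'
from h import *
go(657,-83,140,94)
E
```

```text
[534.5 186.5 143.8] 68.6
0.69 [148. 153. 164.] (533.5, 187.4, 78.6, 55.8, 89.1)
yaw now 179.2 turn 0.1; offset before turning (mm): [ -1.3  -0.7 112.3] rows 2.0; tilt 0.03; q6 -1.37
yaw now 179.2 turn 85.2; offset before turning (mm): [ 267.4 -127.9    0.3] rows 4.9; tilt 0.03; q6 -1.37
```

jog_arm:
  offset:
    - [0.0535, -0.0256, 0]
    - [0.0535, -0.0256, 0]
    - [0.0535, -0.0256, 0]
    - [0.0535, -0.0256, 0]
    - [0.0534, -0.0255, 0]
    - [0, 0, 0]
    - [0, 0, 0]
    - [0, 0, 0]
    - [0, 0, 0]
    - [0, 0, 0]
    - [0, 0, 0]
    - [0, 0, 0]
    - [0, 0, 0]
    - [0, 0, 0]
    - [0, 0, 0]
  turn: [0, 0, 0, 0, 0, 10.6, 10.6, 10.6, 10.7, 10.7, 10.7, 10.7, 10.6, 0, 0]

```text
clock: 16.15
ee_pos: [656.7, -83.0, 139.5]
tcp_rot: [0.117, -3.138, -0.001]
ft_force: [-0.9, 0.6, -0.5]
grip_width: 68.5
gripper_force: 0.0
```

```bash
python3 near.py blank1 8 657 -83
```

```text
[656.7 -83.  139.5] 68.5
0.95 [122. 127. 138.] (658.7, -79.3, 81.6, 57.1, 4.7)
0.8 [ 31.  74. 142.] (582.7, -225.5, 80.9, 58.3, 36.3)
yaw now 94.2 turn -0.5; offset before turning (mm): [ -2.1   3.6 131.9] rows 2.4; tilt 0.03; q6 -0.32
```

jog_arm:
  offset:
    - [-0.0021, 0.0036, 0.04]
    - [0, 0, 0.04]
    - [0, 0, 0.03]
    - [0, 0, 0.015]
    - [0, 0, 0.008]
    - [0, 0, 0.004]
    - [0, 0, 0.002]
    - [0, 0, 0]
  turn: [-0.5, 0, 0, 0, 0, 0, 0, 0]

```text
clock: 17.25
ee_pos: [659.1, -79.3, 1.8]
tcp_rot: [-0.124, 3.138, -0.0]
ft_force: [-0.2, 0.2, 0.8]
grip_width: 68.3
gripper_force: 0.0
```

jog_arm:
  offset:
    - [0, 0, 0]
    - [0, 0, 0]
    - [0, 0, 0]
    - [0, 0, 0]
    - [0, 0, 0]
  turn: [0, 0, 0, 0, 0]
  gripper: 0.6

```text
clock: 17.88
ee_pos: [659.1, -79.4, 2.1]
tcp_rot: [-0.124, 3.138, -0.001]
ft_force: [-2.0, -0.4, 5.4]
grip_width: 54.3
gripper_force: 30.4
```

jog_arm:
  offset:
    - [0, 0, -0.01]
    - [0, 0, -0.03]
    - [0, 0, -0.05]
    - [0, 0, -0.05]
    - [0, 0, 0]
  turn: [0, 0, 0, 0, 0]

```text
clock: 18.5
ee_pos: [660.7, -79.7, 145.9]
tcp_rot: [-0.124, 3.132, -0.003]
ft_force: [-0.9, -0.3, -1.5]
grip_width: 53.9
gripper_force: 32.1
```

```bash
python3 - <<'E'
from h import *
s=observe();print(s["grip_width"])
go(533,187,140,179.1)
E
python3 near.py blank1 140 657 -80
```

```text
53.944954759875436
yaw now 94.5 turn -84.6; offset before turning (mm): [106.2 275.9   5.9] rows 5.0; tilt 0.40; q6 -0.32
[660.7 -79.7 145.9] 53.9
0.57 [120. 125. 135.] (666.6, -79.3, 88.6, 60.7, 4.6)
yaw now 94.5 turn -0.1; offset before turning (mm): [-7.7 -0.6  1.7] rows 0.1; tilt 0.04; q6 -0.32
```

jog_arm:
  offset:
    - [0.0177, 0.046, 0.001]
    - [0.0177, 0.046, 0.001]
    - [0.0177, 0.046, 0.001]
    - [0.0177, 0.046, 0.001]
    - [0.0177, 0.046, 0.001]
    - [0.0177, 0.0459, 0.001]
    - [0, 0, 0]
    - [0, 0, 0]
    - [0, 0, 0]
    - [0, 0, 0]
    - [0, 0, 0]
    - [0, 0, 0]
    - [0, 0, 0]
    - [0, 0, 0]
    - [0, 0, 0]
    - [0, 0, 0]
  turn: [0, 0, 0, 0, 0, 0, -10.6, -10.6, -10.6, -10.6, -10.6, -10.6, -10.5, -10.5, 0, 0]

```text
clock: 20.6
ee_pos: [530.8, 187.3, 134.7]
tcp_rot: [2.199, -2.242, -0.001]
ft_force: [0.5, -0.6, -2.3]
grip_width: 54.1
gripper_force: 32.1
```

Run:
```python
from h import *
go(533,187,31,179.1)
p=grab_frame("wrist");r=trace(p,"blank1");print([rect(p,q["pixels"],143) for q in r][:2])
```

```text
yaw now 178.9 turn -0.2; offset before turning (mm): [  0.2  -2.2 103.7] rows 1.9; tilt 0.06; q6 -1.36
[(531.4, 137.1, 30.1, 15.2, 178.8), (531.2, 184.7, 79.7, 54.8, 89.1)]
```

jog_arm:
  offset:
    - [-0.0005, -0.0022, 0.04]
    - [0, 0, 0.03]
    - [0, 0, 0.02]
    - [0, 0, 0.009]
    - [0, 0, 0.003]
    - [0, 0, 0.0015]
    - [0, 0, 0]
  turn: [-0.2, 0, 0, 0, 0, 0, 0]

```text
clock: 21.58
ee_pos: [533.7, 187.9, 32.3]
tcp_rot: [-2.208, 2.234, -0.001]
ft_force: [0.5, -0.1, 0.1]
grip_width: 53.8
gripper_force: 32.1
```

jog_arm:
  offset:
    - [0, 0, 0.0005]
    - [0, 0, 0]
    - [0, 0, 0]
  turn: [0, 0, 0]

```text
clock: 21.95
ee_pos: [533.4, 187.8, 31.4]
tcp_rot: [-2.208, 2.234, -0.0]
ft_force: [1.0, 0.1, -1.2]
grip_width: 54.1
gripper_force: 32.1
```

jog_arm:
  offset:
    - [-0.0003, 0, 0.0012]
    - [0, 0, 0]
  turn: [0, 0]

```text
clock: 22.2
ee_pos: [533.5, 188.1, 30.2]
tcp_rot: [-2.208, 2.234, -0.0]
ft_force: [-0.4, 0.1, 2.5]
grip_width: 54.0
gripper_force: 32.6
```

jog_arm:
  offset:
    - [0, 0, 0]
    - [0, 0, 0]
    - [0, 0, 0]
    - [0, 0, -0.02]
    - [0, 0, -0.05]
    - [0, 0, -0.04]
    - [0, 0, 0]
  turn: [0, 0, 0, 0, 0, 0, 0]
  gripper: 0.2

```text
clock: 23.08
ee_pos: [534.9, 188.4, 142.8]
tcp_rot: [-2.206, 2.231, -0.004]
ft_force: [-0.0, 0.2, -0.8]
grip_width: 68.5
gripper_force: 0.0
```

```bash
python3 near.py blank1 36 533 186
python3 - <<'E'
from h import *
go(463,-341,150,98)
cv2.imwrite("pics/e.png",cv2.imread("pics/near.png")[60:,150:420])
p=grab_frame("side")
print([(q["conf"],rect(p,q["pixels"],12)) for q in trace(p,"jig")],[ (q["conf"],np.round(w(p,q["position"]))) for q in search_frame(p,"jig")])
E
```

```text
[534.9 188.4 142.8] 68.5
0.64 [146. 150. 161.] (534.3, 187.6, 82.1, 57.1, 89.5)
yaw now 179.3 turn -0.2; offset before turning (mm): [  0.5  -1.  103.8] rows 1.9; tilt 0.00; q6 -1.36
yaw now 179.3 turn 81.3; offset before turning (mm): [529.9  64.1 -10.2] rows 9.6; tilt 0.00; q6 -1.36
[(0.59, (454.6, -346.5, 84.1, 61.0, 9.6))] [(0.56, array([ 456., -351.,   12.])), (0.19, array([526., 236.,  46.]))]
```

View pics/e.png

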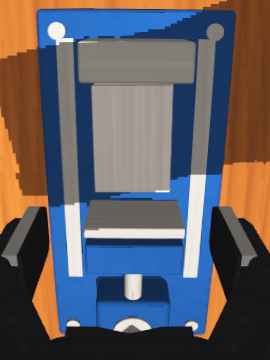

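The two blanks are stacked squarely between the jaws. Next is the jig.

jog_arm:
  offset:
    - [0.053, 0.0064, -0.001]
    - [0.053, 0.0064, -0.001]
    - [0.053, 0.0064, -0.001]
    - [0.053, 0.0064, -0.001]
    - [0.053, 0.0064, -0.001]
    - [0.053, 0.0064, -0.001]
    - [0.053, 0.0064, -0.001]
    - [0.053, 0.0064, -0.001]
    - [0.053, 0.0064, -0.001]
    - [0.053, 0.0064, -0.001]
    - [0, 0, 0]
    - [0, 0, 0]
    - [0, 0, 0]
    - [0, 0, 0]
    - [0, 0, 0]
    - [0, 0, 0]
    - [0, 0, 0]
    - [0, 0, 0]
    - [0, 0, 0]
    - [0, 0, 0]
  turn: [0, 0, 0, 0, 0, 0, 0, 0, 0, 0, 10.2, 10.2, 10.2, 10.2, 10.2, 10.1, 10.1, 10.1, 0, 0]

```text
clock: 25.82
ee_pos: [463.1, -340.9, 149.6]
tcp_rot: [0.226, -3.133, -0.001]
ft_force: [0.6, -0.3, -0.4]
grip_width: 68.1
gripper_force: 0.0
```

```bash
python3 near.py jig 12 460 -341
```

```text
[ 463.1 -340.9  149.6] 68.1
0.93 [56. 63. 70.] (458.4, -342.1, 82.0, 56.7, 9.0)
0.61 [ 83.  92. 104.] (543.5, -67.1, 66.5, 22.9, 25.6)
yaw now 98.2 turn -0.8; offset before turning (mm): [  4.8  -0.4 137.8] rows 2.5; tilt 0.03; q6 -0.92
```

jog_arm:
  offset:
    - [0.0045, -0.0004, 0.045]
    - [0, 0, 0.045]
    - [0, 0, 0.03]
    - [0, 0, 0.015]
    - [0, 0, 0.008]
    - [0, 0, 0.003]
    - [0, 0, 0.0015]
    - [0, 0, 0]
  turn: [-0.8, 0, 0, 0, 0, 0, 0, 0]

```text
clock: 26.92
ee_pos: [459.0, -342.4, 3.1]
tcp_rot: [-0.242, 3.132, -0.001]
ft_force: [0.4, 0.1, 0.5]
grip_width: 68.6
gripper_force: 0.0
```

jog_arm:
  offset:
    - [0, 0, 0]
    - [0, 0, 0]
    - [0, 0, 0]
    - [0, 0, 0]
    - [0, 0, 0]
  turn: [0, 0, 0, 0, 0]
  gripper: 0.6
  grip_force: 40

```text
clock: 27.55
ee_pos: [459.0, -342.3, 3.3]
tcp_rot: [-0.242, 3.132, -0.001]
ft_force: [-2.3, 1.5, 9.3]
grip_width: 54.4
gripper_force: 40.8
```

jog_arm:
  offset:
    - [0, 0, -0.01]
    - [0, 0, -0.03]
    - [0, 0, -0.05]
    - [0, 0, -0.05]
    - [0, 0, 0]
    - [0, 0, 0]
  turn: [0, 0, 0, 0, 0, 0]

```text
clock: 28.3
ee_pos: [458.5, -341.9, 142.2]
tcp_rot: [0.242, -3.132, -0.001]
ft_force: [-0.8, 0.1, -3.7]
grip_width: 54.0
gripper_force: 43.5
```

Run:
```python
from h import *
go(534,188,145,179.1)
p=grab_frame("wrist");r=trace(p,"jig");print([rect(p,q["pixels"],150) for q in r][:2])
```

```text
yaw now 98.8 turn -80.3; offset before turning (mm): [-155.9  512.    -2.8] rows 9.3; tilt 0.03; q6 -0.94
[(457.7, -342.0, 83.9, 56.2, 8.2)]
```

jog_arm:
  offset:
    - [-0.0156, 0.0512, 0]
    - [-0.0156, 0.0512, 0]
    - [-0.0156, 0.0512, 0]
    - [-0.0156, 0.0512, 0]
    - [-0.0156, 0.0512, 0]
    - [-0.0156, 0.0512, 0]
    - [-0.0156, 0.0512, 0]
    - [-0.0156, 0.0512, 0]
    - [-0.0156, 0.0512, 0]
    - [-0.0156, 0.0512, 0]
    - [0, 0, 0]
    - [0, 0, 0]
    - [0, 0, 0]
    - [0, 0, 0]
    - [0, 0, 0]
    - [0, 0, 0]
    - [0, 0, 0]
    - [0, 0, 0]
    - [0, 0, 0]
    - [0, 0, 0]
  turn: [0, 0, 0, 0, 0, 0, 0, 0, 0, 0, -10, -10, -10, -10, -10, -10, -10, -10.3, 0, 0]

```text
clock: 30.9
ee_pos: [534.1, 187.7, 142.0]
tcp_rot: [2.199, -2.242, -0.001]
ft_force: [-0.4, 0.8, -2.8]
grip_width: 54.2
gripper_force: 43.8
```

Run:
```python
from h import *
p=grab_frame("wrist");r=trace(p,"jig");print([rect(p,q["pixels"],150) for q in r][:2])
p=grab_frame("scene");print([(q["conf"],rect(p,q["pixels"],36)) for q in trace(p,"blank1") if q["pixels"].sum()>100])
go(534,188,40,179.1)
```

```text
[(534.5, 186.2, 83.0, 56.3, 88.3)]
[(0.97, (316.1, -338.0, 81.4, 60.1, 146.7)), (0.91, (333.4, -172.4, 80.2, 60.6, 134.7)), (0.72, (597.8, -227.8, 79.5, 56.9, 37.7)), (0.65, (538.9, 187.5, 81.8, 62.9, 89.8)), (0.62, (633.0, -346.0, 81.2, 54.0, 13.6))]
yaw now 179.0 turn -0.1; offset before turning (mm): [ -0.3   0.3 102.5] rows 1.9; tilt 0.01; q6 -1.36
```

jog_arm:
  offset:
    - [-0.001, 0.0003, 0.04]
    - [0, 0, 0.03]
    - [0, 0, 0.018]
    - [0, 0, 0.009]
    - [0, 0, 0.003]
    - [0, 0, 0.001]
    - [0, 0, 0]
  turn: [0, 0, 0, 0, 0, 0, 0]

```text
clock: 31.98
ee_pos: [534.4, 188.8, 42.1]
tcp_rot: [-2.204, 2.238, -0.001]
ft_force: [0.4, 0.5, -2.9]
grip_width: 54.7
gripper_force: 43.8
```

jog_arm:
  offset:
    - [0, 0, 0.001]
    - [0, 0, 0]
  turn: [0, 0]

```text
clock: 32.22
ee_pos: [534.1, 188.8, 40.7]
tcp_rot: [-2.204, 2.238, -0.0]
ft_force: [0.2, 0.3, -2.9]
grip_width: 54.4
gripper_force: 43.8
```

jog_arm:
  offset:
    - [0, 0, 0.0012]
    - [0, 0, 0]
  turn: [0, 0]

```text
clock: 32.48
ee_pos: [534.2, 188.7, 39.5]
tcp_rot: [-2.204, 2.238, -0.0]
ft_force: [-0.5, -0.5, -0.7]
grip_width: 54.4
gripper_force: 44.0
```

jog_arm:
  offset:
    - [0, 0, 0]
    - [0, 0, 0]
    - [0, 0, 0]
    - [0, 0, -0.02]
    - [0, 0, -0.05]
    - [0, 0, -0.04]
    - [0, 0, 0]
    - [0, 0, 0]
  turn: [0, 0, 0, 0, 0, 0, 0, 0]
  gripper: 0.2

```text
clock: 33.48
ee_pos: [533.8, 188.7, 148.8]
tcp_rot: [2.204, -2.238, -0.001]
ft_force: [-0.3, -0.7, 0.3]
grip_width: 68.5
gripper_force: 0.0
```

```bash
python3 near.py jig 48 533 186
python3 - <<'E'
from h import *
cv2.imwrite("pics/f.png",cv2.imread("pics/near.png")[60:,150:420])
go(490,-85,180,90)
E
```

```text
[533.8 188.7 148.8] 68.5
0.67 [53. 60. 65.] (534.8, 187.7, 81.2, 56.3, 89.1)
yaw now 179.1 turn 0.0; offset before turning (mm): [  0.9  -1.4 100.2] rows 1.8; tilt 0.11; q6 -1.36
yaw now 179.1 turn 89.1; offset before turning (mm): [274.3  39.3 -31.8] rows 5.0; tilt 0.11; q6 -1.36
```

View pics/f.png

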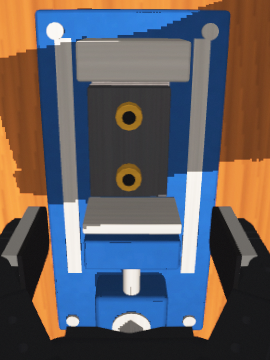

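Jig is on top, bushings up, centred. Now the crank.

jog_arm:
  offset:
    - [0.0549, 0.0079, -0.008]
    - [0.0549, 0.0079, -0.008]
    - [0.0549, 0.0079, -0.008]
    - [0.0549, 0.0079, -0.008]
    - [0.0549, 0.0079, 0]
    - [0, 0, 0]
    - [0, 0, 0]
    - [0, 0, 0]
    - [0, 0, 0]
    - [0, 0, 0]
    - [0, 0, 0]
    - [0, 0, 0]
    - [0, 0, 0]
    - [0, 0, 0]
    - [0, 0, 0]
  turn: [0, 0, 0, 0, 0, 10.5, 10.5, 10.5, 10.5, 10.5, 10.5, 10.5, 10.5, 0, 0]

```text
clock: 35.45
ee_pos: [490.2, -85.0, 180.9]
tcp_rot: [0.147, -3.137, -0.0]
ft_force: [0.1, -0.4, -0.1]
grip_width: 68.0
gripper_force: 0.0
```

Run:
```python
from h import *
go(490,-85,180,90)
p=grab_frame("wrist");np.save("v2.npy",p,allow_pickle=True);cv2.imwrite("pics/g.png",cv2.resize(p["frame"],(800,600)))
for t,z in(("crank",50),("tray",16)): print(t,[(round(r["conf"],2),rect(p,r["pixels"],z)) for r in trace(p,t)])
```

```text
yaw now 95.4 turn 5.4; offset before turning (mm): [0.2 0.1 0.9] rows 0.0; tilt 0.05; q6 -0.43
crank [(0.58, (503.5, -74.8, 112.6, 37.0, 176.1))]
tray [(0.9, (505.2, -70.2, 179.7, 120.3, 177.1)), (0.58, (531.0, 157.9, 145.1, 141.6, 178.2))]
```

View pics/g.png

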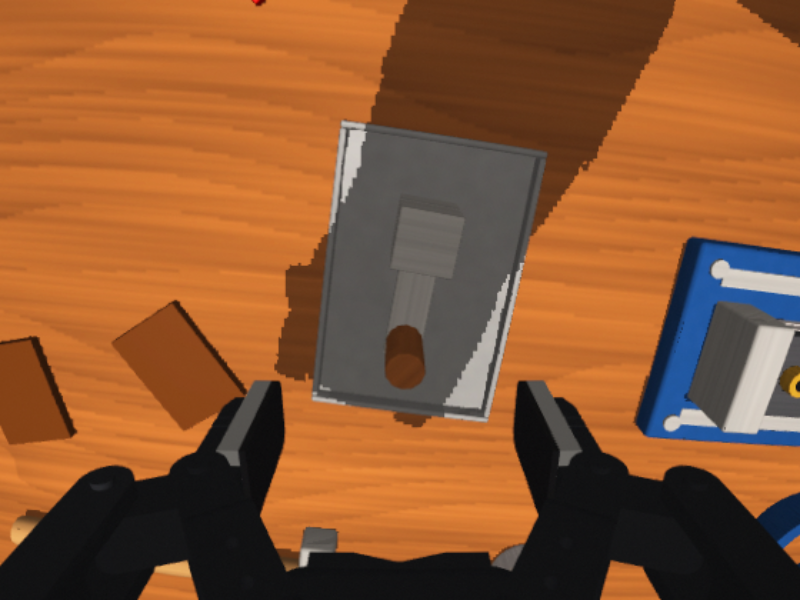

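Hub top corners are at (402,207), (465,216), (452,279) and (391,269); the grip top is at (404,366).

Run:
```python
from h import *
p=np.load("v2.npy",allow_pickle=True).item()
H=onz(p,np.array([[402,207],[465,216],[452,279],[391,269]],float)*.7,54)[:,:2]
c=H.mean(0);g=onz(p,np.array([[404,366]])*.7,75)[0,:2]
print(H.round(1),c,g,np.linalg.norm(g-c),np.degrees(np.arctan2(*(g-c)[::-1])))
e=[H[i]-H[i-1] for i in range(4)];print([ (np.linalg.norm(v).round(1),np.degrees(np.arctan2(v[1],v[0])).round(1)) for v in e])
a=np.degrees(np.arctan2(*(g-c)[::-1]));go(c[0],c[1],22,a+90)
s=grab_frame("side");r=max(trace(s,"crank"),key=lambda r:r["conf"]);print(np.round(np.argwhere(r["pixels"]).min(0)),proj(s,[[c[0],c[1],54],[g[0],g[1],75]]).round(), np.argwhere(r["pixels"]).max(0))
```

```text
[[453.1 -86.7]
 [454.6 -53.8]
 [489.  -56.4]
 [486.5 -89.4]] [470.82776367 -71.56710684] [532.38379544 -78.2354139 ] 61.916164019305185 -6.1826881600527575
[(np.float64(33.6), np.float64(175.4)), (np.float64(32.9), np.float64(87.3)), (np.float64(34.5), np.float64(-4.2)), (np.float64(33.1), np.float64(-94.3))]
yaw now 95.3 turn 11.4; offset before turning (mm): [ 18.2  15.2 159.2] rows 2.9; tilt 0.02; q6 -0.43
[225 256] [[265. 239.]
 [289. 226.]] [261 295]
```

jog_arm:
  offset:
    - [0.0182, 0.0152, 0.03]
    - [0, 0, 0]
    - [0, 0, 0.04]
    - [0, 0, 0.04]
    - [0, 0, 0.03]
    - [0, 0, 0.015]
    - [0, 0, 0.004]
    - [0, 0, 0]
  turn: [0, 9.8, 0, 0, 0, 0, 0, 0]
  gripper: 0.4

```text
clock: 36.7
ee_pos: [471.1, -71.7, 22.7]
tcp_rot: [0.128, 3.139, -0.0]
ft_force: [0.5, 0.2, 0.1]
grip_width: 51.5
gripper_force: 0.0
```

jog_arm:
  offset:
    - [0, 0, 0]
    - [0, 0, 0]
    - [0, 0, 0]
    - [0, 0, 0]
    - [0, 0, 0]
  turn: [0, 0, 0, 0, 0]
  gripper: 0.8
  grip_force: 60

```text
clock: 37.33
ee_pos: [471.4, -71.8, 23.2]
tcp_rot: [0.128, 3.138, -0.001]
ft_force: [-1.7, 0.6, 4.8]
grip_width: 32.9
gripper_force: 59.5
```

jog_arm:
  offset:
    - [0, 0, -0.01]
    - [0, 0, -0.03]
    - [0, 0, -0.05]
    - [0, 0, -0.06]
    - [0, 0, 0]
    - [0, 0, 0]
  turn: [0, 0, 0, 0, 0, 0]

```text
clock: 38.08
ee_pos: [470.5, -71.5, 172.1]
tcp_rot: [-0.128, -3.139, -0.0]
ft_force: [-0.6, 0.7, -4.3]
grip_width: 33.2
gripper_force: 60.5
```

Run:
```python
from h import *
p=grab_frame("wrist");np.save("v3.npy",p,allow_pickle=True);cv2.imwrite("pics/h.png",cv2.resize(p["frame"],(800,600)))
go(535.3,346.8,170,138.5)
```

```text
yaw now 85.3 turn -53.2; offset before turning (mm): [-30.8 422.1   1.5] rows 7.7; tilt 0.09; q6 -0.24
```

View pics/h.png

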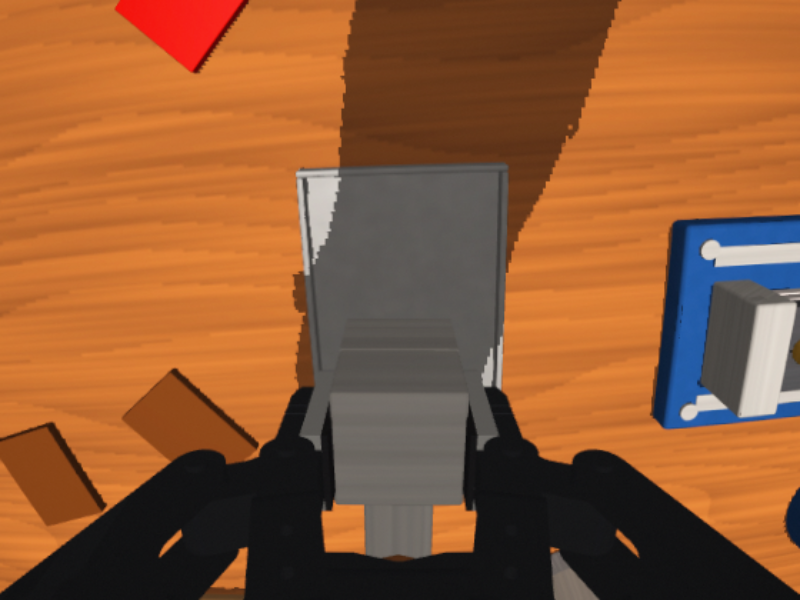

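The crank is held square by its hub, whose top spans rows 392–503. I'll stop beside the shaft for a close look at it.

Run:
```python
from h import *
p=np.load("v3.npy",allow_pickle=True).item();s=observe();R=Rt.from_rotvec(s["tcp_rot"]).as_matrix()
H=onz(p,np.array([[332,392],[466,392],[472,503],[325,503]])*.7,s["ee_pos"][2]+31);print(((H-s["ee_pos"])@R).round(1))
go(572,389,172,138.5)
```

```text
[[ 17.4 -16.1 -31. ]
 [ 17.3  16.2 -31. ]
 [-16.1  19.4 -31. ]
 [-16.1 -19.6 -31. ]]
yaw now 85.3 turn -53.2; offset before turning (mm): [-64.  467.1  -0.5] rows 8.5; tilt 0.09; q6 -0.24
```

jog_arm:
  offset:
    - [-0.0071, 0.0519, 0]
    - [-0.0071, 0.0519, 0]
    - [-0.0071, 0.0519, 0]
    - [-0.0071, 0.0519, 0]
    - [-0.0071, 0.0519, 0]
    - [-0.0071, 0.0519, 0]
    - [-0.0071, 0.0519, 0]
    - [-0.0071, 0.0519, 0]
    - [-0.0071, 0.0519, 0]
    - [0, 0, 0]
    - [0, 0, 0]
    - [0, 0, 0]
    - [0, 0, 0]
    - [0, 0, 0]
    - [0, 0, 0]
    - [0, 0, 0]
  turn: [0, 0, 0, 0, 0, 0, 0, 0, 0, -10.6, -10.6, -10.6, -10.7, -10.7, 0, 0]

```text
clock: 40.12
ee_pos: [572.4, 388.6, 171.4]
tcp_rot: [1.284, -2.865, 0.0]
ft_force: [-1.1, -0.3, -3.2]
grip_width: 33.3
gripper_force: 61.4
```

Run:
```python
from h import *
p=grab_frame("wrist");np.save("v4.npy",p,allow_pickle=True)
u=proj(p,[[535.2,347,77]])[0].round().astype(int);print(u);go(535.2,347,172,138.5)
x0,y0=max(u[0]-50,0),max(u[1]-45,0);print(x0,y0)
cv2.imwrite("pics/i.png",cv2.resize(p["frame"][y0:y0+75,x0:x0+100],None,fx=8,fy=8,interpolation=cv2.INTER_CUBIC))
```

```text
[279 124]
yaw now 138.3 turn -0.2; offset before turning (mm): [55.8  0.1 -0.4] rows 1.0; tilt 0.07; q6 -0.36
229 79
```

View pics/i.png

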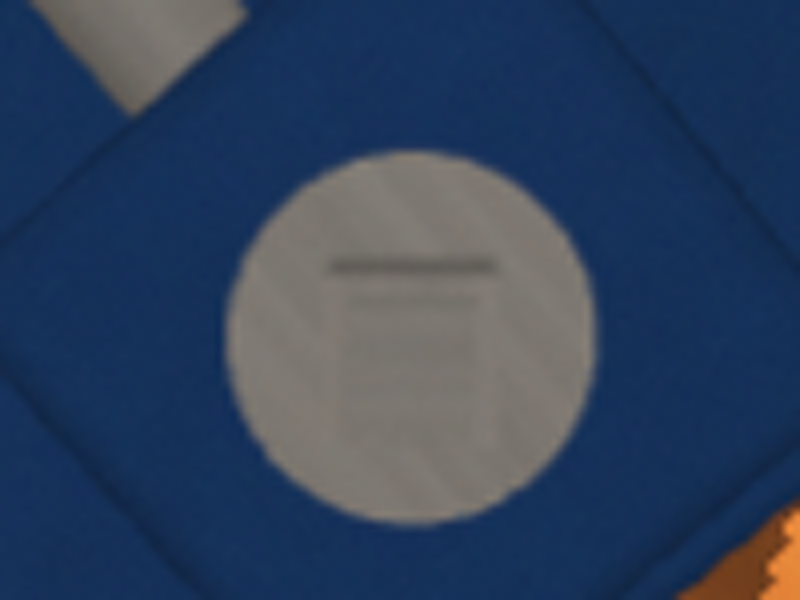

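The shaft's sides run parallel to the picture axes, so the yaw fits. The flange is centred at (411,337) and the 10 mm tip at about (412,365).

Run:
```python
from h import *
p=np.load("v4.npy",allow_pickle=True).item()
q=lambda a,z:onz(p,[[229+a[0]/8-.5,79+a[1]/8-.5]],z)[0].round(1)
print(q((411,337),55),q((411,337),57),q((412,365),77),q((414,266),55))
A=q((226,337),55);B=q((596,337),55);print(np.linalg.norm(A-B))
t=q((412,365),77);go(t[0],t[1],172,138.3); s=observe()
```

```text
[534.8 347.1  55. ] [534.7 347.   57. ] [534.9 347.3  77. ] [530.6 342.8  55. ]
31.93947400944486
yaw now 138.3 turn 0.0; offset before turning (mm): [55.8  0.5 -0.4] rows 1.0; tilt 0.07; q6 -0.36
```

jog_arm:
  offset:
    - [0.03, 0.0003, 0]
    - [0.0252, 0.0002, 0.02]
    - [0, 0, 0.03]
    - [0, 0, 0.02]
    - [0, 0, 0]
    - [0, 0, 0]
  turn: [0, 0, 0, 0, 0, 0]

```text
clock: 40.92
ee_pos: [536.0, 347.9, 103.2]
tcp_rot: [-1.289, 2.864, 0.0]
ft_force: [0.4, 0.1, -3.1]
grip_width: 33.3
gripper_force: 61.2
```

Run:
```python
from h import *
go(534.8,347.2,85,138.3)
```

```text
yaw now 138.5 turn 0.2; offset before turning (mm): [ 1.4  0.4 18.2] rows 0.3; tilt 0.05; q6 -0.40
```

Correct the small remainder and descend slowly.

jog_arm:
  offset:
    - [0.0008, 0.0004, 0.003]
    - [0, 0, 0.003]
    - [0, 0, 0.003]
    - [0, 0, 0.003]
    - [0, 0, 0]
  turn: [0, 0, 0, 0, 0]

```text
clock: 41.55
ee_pos: [534.8, 347.4, 90.1]
tcp_rot: [1.291, -2.864, -0.0]
ft_force: [0.1, 0.3, -2.7]
grip_width: 33.3
gripper_force: 61.2
```

jog_arm:
  offset:
    - [0, 0, 0.002]
    - [0, 0, 0.002]
    - [0, 0, 0.002]
    - [0, 0, 0]
  turn: [0, 0, 0, 0]

```text
clock: 42.05
ee_pos: [534.8, 347.4, 84.2]
tcp_rot: [1.291, -2.864, -0.0]
ft_force: [0.1, 0.3, -2.7]
grip_width: 33.3
gripper_force: 61.2
```

No contact force, and the underside is already 12 mm down the shaft. Continuing.

jog_arm:
  offset:
    - [0, 0, 0.003]
    - [0, 0, 0.003]
    - [0, 0, 0.002]
    - [0, 0, 0.001]
    - [0, 0, 0]
  turn: [0, 0, 0, 0, 0]

```text
clock: 42.68
ee_pos: [534.8, 347.4, 75.3]
tcp_rot: [1.291, -2.864, -0.0]
ft_force: [0.4, 1.0, -3.3]
grip_width: 33.2
gripper_force: 61.2
```

jog_arm:
  offset:
    - [0, 0, 0.001]
    - [0, 0, 0]
  turn: [0, 0]

```text
clock: 42.92
ee_pos: [534.9, 347.4, 74.4]
tcp_rot: [-1.291, 2.864, -0.0]
ft_force: [-0.5, 0.0, -2.7]
grip_width: 33.0
gripper_force: 61.2
```

jog_arm:
  offset:
    - [0, 0, 0]
    - [0, 0, 0]
    - [0, 0, 0]
    - [0, 0, 0]
    - [0, 0, -0.02]
    - [0, 0, -0.04]
    - [0, 0, -0.02]
    - [-0.03, 0, 0]
    - [-0.035, 0, 0]
    - [0, 0, 0]
    - [0, 0, 0]
  turn: [0, 0, 0, 0, 0, 0, 0, 0, 0, 0, 0]
  gripper: 0.45

```text
clock: 44.3
ee_pos: [577.6, 395.9, 154.1]
tcp_rot: [1.291, -2.863, 0.0]
ft_force: [-0.7, -0.0, -0.3]
grip_width: 46.9
gripper_force: 0.0
```

Run:
```python
from h import *
s=observe();print(s["grip_width"])
p=grab_frame("wrist");np.save("v5.npy",p,allow_pickle=True);cv2.imwrite("pics/j.png",p["frame"])
a=np.radians(48.5);go(534.8+65*np.cos(a),347.3+65*np.sin(a),91,138.5)
print(proj(p,[[534.8,347.3,105],[534.8+65*np.cos(a),347.3+65*np.sin(a),126]]))
```

```text
46.92369993719588
yaw now 138.5 turn 0.0; offset before turning (mm): [-0.5 -0.1 63.4] rows 1.2; tilt 0.02; q6 -0.36
[[279.18316184 115.45796391]
 [279.20061057 249.3513809 ]]
```

View pics/j.png

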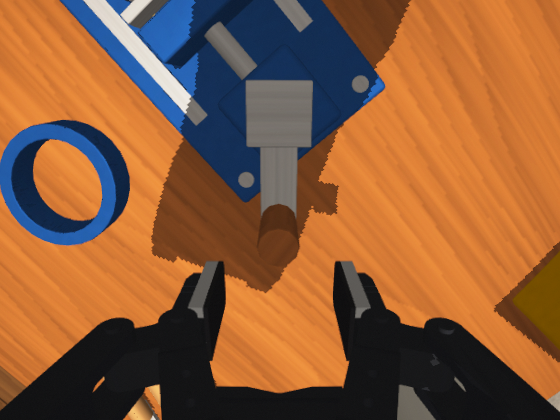

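Hub (279,113) and grip (279,247) match the prediction for a seated crank. I'll check that the yellow canister is clear of the circle.

Run:
```python
from h import *
p=grab_frame("scene");print(onz(p,np.array([[618,165],[655,182],[692,150]])*.7,0).round())
```

```text
[[409. 612.  -0.]
 [486. 648.   0.]
 [449. 795.   0.]]
```

jog_arm:
  offset:
    - [-0.0005, 0, 0.03]
    - [0, 0, 0.025]
    - [0, 0, 0.0085]
    - [0, 0, 0]
  turn: [0, 0, 0, 0]

```text
clock: 44.9
ee_pos: [578.1, 396.2, 91.2]
tcp_rot: [1.291, -2.864, 0.0]
ft_force: [0.3, -0.5, 0.3]
grip_width: 46.8
gripper_force: 0.0
```

jog_arm:
  offset:
    - [0, 0, 0]
    - [0, 0, 0]
    - [0, 0, 0]
    - [0, 0, 0]
    - [0, 0, 0]
  turn: [0, 0, 0, 0, 0]
  gripper: 1
  grip_force: 30

```text
clock: 45.52
ee_pos: [578.9, 396.9, 91.6]
tcp_rot: [-1.29, 2.862, 0.0]
ft_force: [2.4, 2.8, 5.7]
grip_width: 21.4
gripper_force: 29.6
```

Canister clear (y > 600). Gripped; now the first quarter turn.

jog_arm:
  offset:
    - [0.0022, -0.0168, 0]
    - [0.0065, -0.0157, 0]
    - [0.0103, -0.0135, 0]
    - [0.0135, -0.0103, 0]
    - [0.0157, -0.0065, 0]
    - [0.0168, -0.0022, 0]
    - [0, 0, 0]
  turn: [0, 0, 0, 0, 0, 0, 0]

```text
clock: 46.4
ee_pos: [583.6, 304.3, 91.6]
tcp_rot: [-1.29, 2.864, 0.001]
ft_force: [-1.3, -0.6, 5.7]
grip_width: 21.1
gripper_force: 30.0
```

Run:
```python
from h import *
s=observe();d=np.array(s["ee_pos"])[:2]-[534.8,347.3];print(np.hypot(*d),48.5-np.degrees(np.arctan2(d[1],d[0])),s["ft_force"],s["ft_torque"])
```

```text
65.0091474465328 89.91414133329562 [-1.30803046 -0.57972106  5.73570031] [0.11244413 0.37705092 0.01124821]
```

jog_arm:
  offset:
    - [0.0168, 0.0022, 0]
    - [0.0157, 0.0065, 0]
    - [0.0135, 0.0103, 0]
    - [0.0103, 0.0135, 0]
    - [0.0065, 0.0157, 0]
    - [0.0022, 0.0168, 0]
    - [-0.0022, 0.0168, 0]
    - [-0.0065, 0.0157, 0]
    - [-0.0103, 0.0135, 0]
    - [-0.0135, 0.0103, 0]
    - [-0.0157, 0.0065, 0]
    - [-0.0168, 0.0022, 0]
    - [-0.0168, -0.0022, 0]
    - [-0.0157, -0.0065, 0]
    - [-0.0135, -0.0103, 0]
    - [-0.0103, -0.0135, 0]
    - [-0.0065, -0.0157, 0]
    - [-0.0022, -0.0168, 0]
    - [0, 0, 0]
  turn: [0, 0, 0, 0, 0, 0, 0, 0, 0, 0, 0, 0, 0, 0, 0, 0, 0, 0, 0]

```text
clock: 48.78
ee_pos: [579.5, 397.4, 91.5]
tcp_rot: [-1.29, 2.862, 0.001]
ft_force: [3.7, 5.4, 10.0]
grip_width: 21.2
gripper_force: 30.5
```

jog_arm:
  offset:
    - [0.0022, -0.0168, 0]
    - [0.0065, -0.0157, 0]
    - [0.0103, -0.0135, 0]
    - [0.0135, -0.0103, 0]
    - [0.0157, -0.0065, 0]
    - [0.0168, -0.0022, 0]
    - [0.0168, 0.0022, 0]
    - [0.0157, 0.0065, 0]
    - [0.0135, 0.0103, 0]
    - [0.0103, 0.0135, 0]
    - [0.0065, 0.0157, 0]
    - [0.0022, 0.0168, 0]
    - [0, 0, 0]
  turn: [0, 0, 0, 0, 0, 0, 0, 0, 0, 0, 0, 0, 0]

```text
clock: 50.4
ee_pos: [491.5, 300.3, 91.2]
tcp_rot: [-1.293, 2.863, 0.001]
ft_force: [0.1, 1.5, 4.1]
grip_width: 21.0
gripper_force: 30.1
```

Run:
```python
from h import *
s=observe();d=np.array(s["ee_pos"])[:2]-[534.8,347.3];print(np.hypot(*d),48.5-np.degrees(np.arctan2(d[1],d[0])),s["ft_force"])
p=grab_frame("wrist");r=trace(p,"jig");print([(q["conf"],rect(p,q["pixels"],48)) for q in r][:2]);cv2.imwrite("pics/k.png",p["frame"])
```

```text
63.956082920095554 181.1720460087689 [0.06764349 1.50717974 4.08197634]
[(0.86, (532.3, 189.0, 81.0, 60.9, 89.2)), (0.4, (535.7, 253.1, 90.2, 43.5, 178.8))]
```

View pics/k.png

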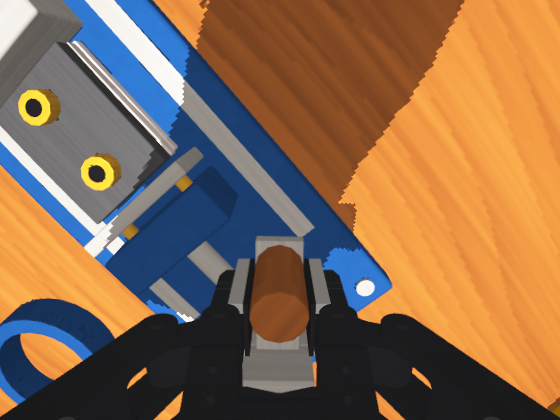

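The jaw is advancing and the pile is intact (jig bushings at (38,107) and (100,172)). Winding on.

jog_arm:
  offset:
    - [-0.0012, 0.0168, 0]
    - [-0.0065, 0.0157, 0]
    - [-0.0103, 0.0135, 0]
    - [-0.0135, 0.0103, 0]
    - [-0.0157, 0.0065, 0]
    - [-0.0168, 0.0022, 0]
    - [-0.0168, -0.0022, 0]
    - [-0.0157, -0.0065, 0]
    - [-0.0135, -0.0103, 0]
    - [-0.0103, -0.0135, 0]
    - [-0.0065, -0.0157, 0]
    - [-0.0022, -0.0168, 0]
    - [0, 0, 0]
  turn: [0, 0, 0, 0, 0, 0, 0, 0, 0, 0, 0, 0, 0]

```text
clock: 52.12
ee_pos: [579.6, 396.8, 91.7]
tcp_rot: [-1.289, 2.861, 0.002]
ft_force: [6.5, 6.5, 10.4]
grip_width: 20.7
gripper_force: 30.9
```

jog_arm:
  offset:
    - [0.0022, -0.0168, 0]
    - [0.0065, -0.0157, 0]
    - [0.0103, -0.0135, 0]
    - [0.0135, -0.0103, 0]
    - [0.0157, -0.0065, 0]
    - [0.0168, -0.0022, 0]
    - [0.0168, 0.0022, 0]
    - [0.0157, 0.0065, 0]
    - [0.0135, 0.0103, 0]
    - [0.0103, 0.0135, 0]
    - [0.0065, 0.0157, 0]
    - [0.0022, 0.0168, 0]
    - [0, 0, 0]
  turn: [0, 0, 0, 0, 0, 0, 0, 0, 0, 0, 0, 0, 0]

```text
clock: 53.75
ee_pos: [491.3, 299.7, 91.0]
tcp_rot: [-1.292, 2.862, 0.001]
ft_force: [4.3, 4.2, 2.9]
grip_width: 21.4
gripper_force: 30.1
```

jog_arm:
  offset:
    - [-0.0022, 0.0168, 0]
    - [-0.0065, 0.0157, 0]
    - [-0.0103, 0.0135, 0]
    - [-0.0135, 0.0103, 0]
    - [-0.0157, 0.0065, 0]
    - [-0.0168, 0.0022, 0]
    - [-0.0168, -0.0022, 0]
    - [-0.0157, -0.0065, 0]
    - [-0.0135, -0.0103, 0]
    - [-0.0103, -0.0135, 0]
    - [-0.0065, -0.0157, 0]
    - [-0.0022, -0.0168, 0]
    - [0, 0, 0]
  turn: [0, 0, 0, 0, 0, 0, 0, 0, 0, 0, 0, 0, 0]

```text
clock: 55.38
ee_pos: [579.4, 396.8, 91.7]
tcp_rot: [-1.289, 2.861, 0.002]
ft_force: [5.7, 6.5, 11.6]
grip_width: 20.9
gripper_force: 31.1
```

jog_arm:
  offset:
    - [0.0022, -0.0168, 0]
    - [0.0065, -0.0157, 0]
    - [0.0103, -0.0135, 0]
    - [0.0135, -0.0103, 0]
    - [0.0157, -0.0065, 0]
    - [0.0168, -0.0022, 0]
    - [0.0168, 0.0022, 0]
    - [0.0157, 0.0065, 0]
    - [0.0135, 0.0103, 0]
    - [0, 0, 0]
  turn: [0, 0, 0, 0, 0, 0, 0, 0, 0, 0]

```text
clock: 56.62
ee_pos: [537.4, 283.0, 91.2]
tcp_rot: [1.292, -2.864, -0.003]
ft_force: [-1.0, 2.6, 6.2]
grip_width: 21.0
gripper_force: 30.8
```

Run:
```python
from h import *
s=observe();d=np.array(s["ee_pos"])[:2]-[534.8,347.3];print(np.hypot(*d),48.5-np.degrees(np.arctan2(d[1],d[0])),s["ft_force"],s["effort"][0])
p=grab_frame("scene");print([(q["conf"],rect(p,q["pixels"],48)) for q in trace(p,"jig")])
```

```text
64.39395762761883 136.14864206372445 [-0.96729167  2.57305809  6.23651635] -1.5717648714780807
[(0.64, (539.6, 184.5, 73.5, 64.3, 85.2))]
```

jog_arm:
  offset:
    - [0.0103, 0.0135, 0]
    - [0.0065, 0.0157, 0]
    - [0.0022, 0.0168, 0]
    - [0, 0, 0]
  turn: [0, 0, 0, 0]

```text
clock: 57.22
ee_pos: [490.7, 299.8, 90.9]
tcp_rot: [-1.293, 2.863, 0.001]
ft_force: [4.0, 4.3, 1.1]
grip_width: 21.1
gripper_force: 30.3
```

jog_arm:
  offset:
    - [-0.0022, 0.0168, 0]
    - [-0.0065, 0.0157, 0]
    - [0, 0, 0]
  turn: [0, 0, 0]

```text
clock: 57.6
ee_pos: [472.7, 327.7, 90.9]
tcp_rot: [-1.292, 2.863, -0.0]
ft_force: [4.1, 1.6, 2.1]
grip_width: 21.2
gripper_force: 30.5
```

jog_arm:
  offset:
    - [-0.0103, 0.0135, 0]
    - [0, 0, 0]
  turn: [0, 0]

```text
clock: 57.85
ee_pos: [469.5, 344.0, 90.9]
tcp_rot: [-1.292, 2.863, -0.001]
ft_force: [4.2, -0.1, 4.7]
grip_width: 21.1
gripper_force: 30.9
```

Run:
```python
from h import *
s=observe();d=np.array(s["ee_pos"])[:2]-[534.8,347.3];print(np.hypot(*d),48.5-np.degrees(np.arctan2(d[1],d[0])),s["ft_force"],s["effort"][0])
p=grab_frame("wrist");cv2.imwrite("pics/l.png",p["frame"]);np.save("v6.npy",p,allow_pickle=True)
```

```text
65.4167815162992 225.58496578999248 [ 4.21555285 -0.13469383  4.67486244] 2.3398004472255707
```

View pics/l.png

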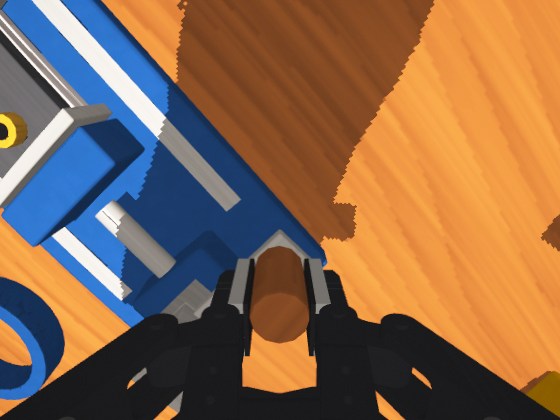

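The pad is pressed back against the jaw; I felt no stop yet. Continuing in small steps.

jog_arm:
  offset:
    - [-0.0135, 0.0103, 0]
    - [0, 0, 0]
  turn: [0, 0]

```text
clock: 58.15
ee_pos: [470.6, 360.5, 90.9]
tcp_rot: [1.292, -2.863, 0.001]
ft_force: [2.2, -1.4, 8.0]
grip_width: 21.0
gripper_force: 31.4
```

jog_arm:
  offset:
    - [-0.0157, 0.0065, 0]
    - [0, 0, 0]
  turn: [0, 0]

```text
clock: 58.4
ee_pos: [475.9, 376.5, 90.9]
tcp_rot: [1.291, -2.863, 0.0]
ft_force: [0.3, -0.0, 11.1]
grip_width: 21.0
gripper_force: 31.8
```

jog_arm:
  offset:
    - [-0.0168, 0.0022, 0]
    - [0, 0, 0]
  turn: [0, 0]

```text
clock: 58.65
ee_pos: [485.2, 390.7, 91.0]
tcp_rot: [1.291, -2.863, -0.001]
ft_force: [-2.1, 2.1, 13.0]
grip_width: 21.1
gripper_force: 32.1
```

jog_arm:
  offset:
    - [-0.0168, -0.0022, 0]
    - [0, 0, 0]
  turn: [0, 0]

```text
clock: 58.9
ee_pos: [497.9, 402.2, 91.0]
tcp_rot: [1.292, -2.863, -0.003]
ft_force: [-3.5, 4.6, 12.9]
grip_width: 20.9
gripper_force: 32.4
```

jog_arm:
  offset:
    - [-0.0157, -0.0065, 0]
    - [0, 0, 0]
  turn: [0, 0]

```text
clock: 59.15
ee_pos: [513.4, 410.1, 91.2]
tcp_rot: [1.292, -2.863, -0.004]
ft_force: [-2.7, 7.1, 13.2]
grip_width: 21.2
gripper_force: 32.2
```

jog_arm:
  offset:
    - [-0.0135, -0.0103, 0]
    - [0, 0, 0]
  turn: [0, 0]

```text
clock: 59.4
ee_pos: [530.5, 413.6, 91.4]
tcp_rot: [-1.292, 2.863, 0.004]
ft_force: [-0.8, 7.5, 12.7]
grip_width: 21.3
gripper_force: 32.0
```

jog_arm:
  offset:
    - [-0.0038, -0.0042, 0]
    - [0, 0, 0]
  turn: [0, 0]

```text
clock: 59.65
ee_pos: [535.6, 413.6, 91.5]
tcp_rot: [-1.292, 2.863, 0.005]
ft_force: [-1.6, 9.2, 12.5]
grip_width: 21.1
gripper_force: 31.7
```

jog_arm:
  offset:
    - [-0.0026, -0.0032, 0]
    - [0, 0, 0]
  turn: [0, 0]

```text
clock: 59.9
ee_pos: [539.7, 413.5, 91.6]
tcp_rot: [-1.292, 2.863, 0.005]
ft_force: [-1.5, 8.9, 11.9]
grip_width: 21.2
gripper_force: 31.7
```

jog_arm:
  offset:
    - [-0.0025, -0.0033, 0]
    - [0, 0, 0]
  turn: [0, 0]

```text
clock: 60.15
ee_pos: [543.9, 413.1, 91.5]
tcp_rot: [-1.292, 2.863, 0.005]
ft_force: [-0.3, 9.1, 12.4]
grip_width: 21.3
gripper_force: 31.7
```

Run:
```python
from h import *
s=observe();d=np.array(s["ee_pos"])[:2]-[534.8,347.3];print(np.hypot(*d),48.5-np.degrees(np.arctan2(d[1],d[0])),s["ft_force"],s["ft_torque"])
```

```text
66.4593112624303 -33.63320425564481 [-0.28820408  9.12668671 12.39416486] [ 1.44725923  0.33116548 -0.02062506]
```

jog_arm:
  offset:
    - [-0.0024, -0.0034, 0]
    - [0, 0, 0]
  turn: [0, 0]

```text
clock: 60.4
ee_pos: [548.0, 412.5, 91.5]
tcp_rot: [-1.292, 2.863, 0.004]
ft_force: [-0.7, 8.6, 11.8]
grip_width: 21.2
gripper_force: 31.6
```

jog_arm:
  offset:
    - [-0.0022, -0.0036, 0]
    - [0, 0, 0]
  turn: [0, 0]

```text
clock: 60.65
ee_pos: [551.8, 411.8, 91.3]
tcp_rot: [1.292, -2.863, -0.005]
ft_force: [-2.6, 8.0, 11.2]
grip_width: 21.3
gripper_force: 31.5
```

jog_arm:
  offset:
    - [-0.002, -0.0037, 0]
    - [0, 0, 0]
  turn: [0, 0]

```text
clock: 60.9
ee_pos: [555.1, 411.0, 91.1]
tcp_rot: [1.292, -2.862, -0.006]
ft_force: [-6.2, 10.4, 12.1]
grip_width: 21.1
gripper_force: 31.8
```

Run:
```python
from h import *
s=observe();d=np.array(s["ee_pos"])[:2]-[534.8,347.3];print(np.hypot(*d),48.5-np.degrees(np.arctan2(d[1],d[0])),s["ft_force"],s["ft_torque"])
```

```text
66.86649590648253 -23.788613623394582 [-6.24859681 10.37703969 12.13178505] [1.72134119 1.55270351 0.03979071]
```

jog_arm:
  offset:
    - [-0.0015, -0.0034, 0]
    - [0, 0, 0]
  turn: [0, 0]

```text
clock: 61.15
ee_pos: [558.0, 410.1, 91.1]
tcp_rot: [1.292, -2.861, -0.008]
ft_force: [-10.3, 12.8, 11.7]
grip_width: 21.6
gripper_force: 31.9
```

jog_arm:
  offset:
    - [-0.0015, -0.0034, 0]
    - [0, 0, 0]
  turn: [0, 0]

```text
clock: 61.4
ee_pos: [561.6, 409.0, 90.9]
tcp_rot: [1.292, -2.861, -0.007]
ft_force: [-7.5, 10.8, 8.7]
grip_width: 21.3
gripper_force: 32.3
```

jog_arm:
  offset:
    - [0.0015, 0.0034, 0]
    - [0, 0, 0]
    - [0, 0, 0]
  turn: [0, 0, 0]

```text
clock: 61.78
ee_pos: [559.4, 409.6, 91.0]
tcp_rot: [1.292, -2.863, -0.004]
ft_force: [-0.9, 8.1, 8.1]
grip_width: 21.2
gripper_force: 31.7
```

jog_arm:
  offset:
    - [0, 0, 0]
    - [0, 0, 0]
    - [0, 0, 0]
    - [0, 0, -0.03]
    - [0, 0, -0.05]
    - [-0.025, -0.02, -0.02]
    - [0, 0, 0]
    - [0, 0, 0]
  turn: [0, 0, 0, 0, 0, 0, 0, 0]
  gripper: 0.4

```text
clock: 62.78
ee_pos: [591.2, 413.5, 189.8]
tcp_rot: [1.29, -2.862, 0.0]
ft_force: [0.6, -0.1, -0.2]
grip_width: 51.4
gripper_force: 0.0
```

Run:
```python
from h import *
p=grab_frame("wrist");np.save("v7.npy",p,allow_pickle=True);cv2.imwrite("pics/m.png",cv2.resize(p["frame"],(800,600)))
print(observe()["ee_pos"],observe()["grip_width"])
```

```text
[590.96143588 413.43895319 189.74412671] 51.35015197736027
```

View pics/m.png

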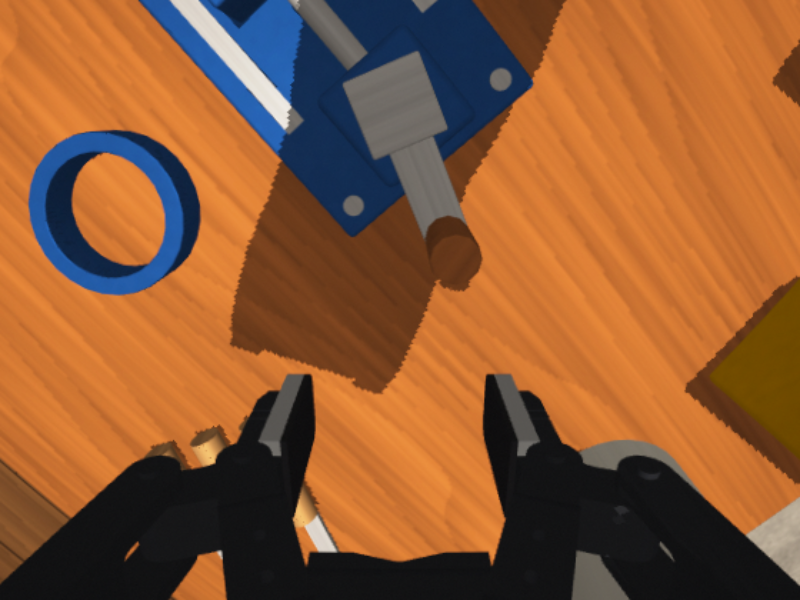

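Hub corners are at (343,82), (419,51), (447,128) and (374,160).

Run:
```python
from h import *
p=np.load("v7.npy",allow_pickle=True).item()
H=onz(p,np.array([[343,82],[419,51],[447,128],[374,160]])*.7,105)[:,:2];c=H.mean(0)
g=onz(p,np.array([[455,257]])*.7,126)[0,:2];print(c,g,np.linalg.norm(g-c),np.degrees(np.arctan2(*(g-c)[::-1])))
e=[H[i]-H[i-1] for i in range(4)];print([ (np.linalg.norm(v).round(1),(np.degrees(np.arctan2(v[1],v[0]))%90).round(1)) for v in e])
p=grab_frame("scene");f=p["frame"][125:230,295:425];cv2.imwrite("pics/n.png",cv2.resize(f,None,fx=6,fy=5.7,interpolation=cv2.INTER_CUBIC))
```

```text
[535.1505232  348.07413184] [556.32979264 408.19323812] 63.740633776487535 70.59322558954062
[(np.float64(33.9), np.float64(69.8)), (np.float64(33.2), np.float64(69.6)), (np.float64(32.6), np.float64(69.9)), (np.float64(33.3), np.float64(71.8))]
```

View pics/n.png

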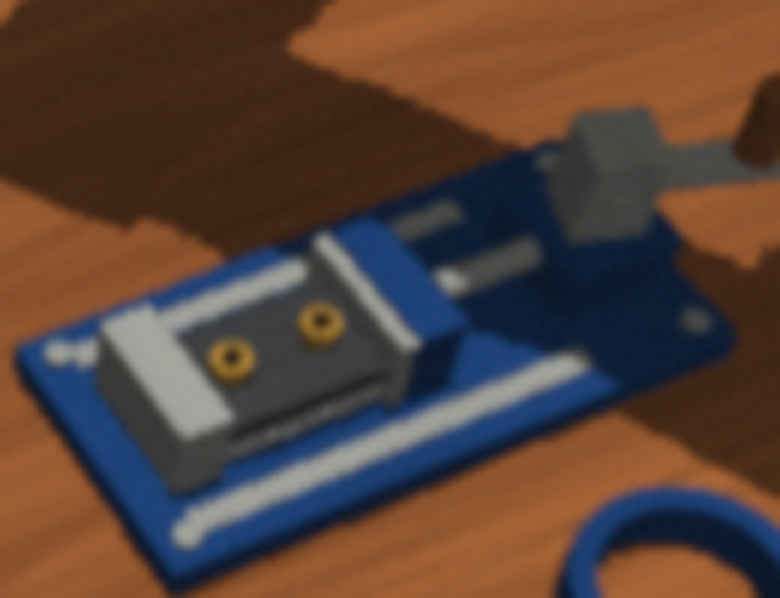

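The pile is clamped and the pad is pressed flush. The crank stands at 70°, past the computed 1399°, so the jaw is at its stop. Now lift the crank off.

Run:
```python
from h import *
go(535.0,347.8,150,160.2)
```

```text
yaw now 138.5 turn -21.7; offset before turning (mm): [86.3 -1.6 39.9] rows 1.6; tilt 0.11; q6 -0.35
```

jog_arm:
  offset:
    - [0.043, -0.0008, 0]
    - [0.0433, -0.0008, 0]
    - [0, 0, 0.02]
    - [0, 0, 0.02]
    - [0, 0, 0]
    - [0, 0, 0]
  turn: [0, 0, -10.7, -10.7, 0, 0]

```text
clock: 63.62
ee_pos: [535.8, 348.1, 151.4]
tcp_rot: [-1.795, 2.578, 0.0]
ft_force: [1.6, 0.3, -0.2]
grip_width: 51.2
gripper_force: 0.0
```

Run:
```python
from h import *
go(535.0,347.8,76,160.2)
```

```text
yaw now 159.7 turn -0.5; offset before turning (mm): [ 0.6  0.6 75.4] rows 1.4; tilt 0.01; q6 -0.77
```

jog_arm:
  offset:
    - [0.0006, 0.0006, 0.035]
    - [0, 0, 0.03]
    - [0, 0, 0.01]
    - [0, 0, 0]
  turn: [-0.5, 0, 0, 0]

```text
clock: 64.12
ee_pos: [535.3, 347.8, 76.4]
tcp_rot: [-1.81, 2.568, -0.0]
ft_force: [0.6, -0.7, 0.3]
grip_width: 51.4
gripper_force: 0.0
```

jog_arm:
  offset:
    - [0, 0, 0]
    - [0, 0, 0]
    - [0, 0, 0]
    - [0, 0, 0]
    - [0, 0, 0]
  turn: [0, 0, 0, 0, 0]
  gripper: 0.8
  grip_force: 60

```text
clock: 64.75
ee_pos: [535.3, 348.2, 77.5]
tcp_rot: [-1.811, 2.565, 0.001]
ft_force: [-3.9, 1.1, 6.2]
grip_width: 32.7
gripper_force: 60.0
```

jog_arm:
  offset:
    - [0, 0, -0.003]
    - [0, 0, -0.005]
    - [0, 0, -0.008]
    - [0, 0, -0.01]
    - [0, 0, 0]
  turn: [0, 0, 0, 0, 0]

```text
clock: 65.38
ee_pos: [535.8, 347.9, 103.2]
tcp_rot: [-1.81, 2.565, -0.001]
ft_force: [0.1, 0.9, -2.7]
grip_width: 32.9
gripper_force: 74.0
```

jog_arm:
  offset:
    - [0, 0, -0.035]
    - [0, 0, -0.035]
    - [0, 0, 0]
    - [0, 0, 0]
  turn: [0, 0, 0, 0]

```text
clock: 65.88
ee_pos: [534.9, 347.5, 171.2]
tcp_rot: [1.811, -2.566, 0.0]
ft_force: [0.3, 0.2, -3.3]
grip_width: 32.8
gripper_force: 74.3
```

Run:
```python
from h import *
go(475,-71,172,85.3)
p=grab_frame("wrist");cv2.imwrite("pics/o.png",p["frame"])
print([(q["conf"],rect(p,q["pixels"],48)) for q in trace(p,"jig")])
```

```text
yaw now 160.4 turn 75.1; offset before turning (mm): [414.3 -83.8  -0.8] rows 7.5; tilt 0.03; q6 -0.78
[(0.79, (537.8, 214.7, 59.1, 23.3, 159.0))]
```

View pics/o.png

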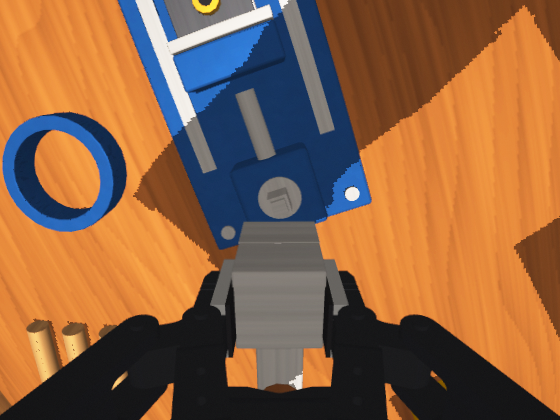

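The shaft's square is now nearly in line with the gear head (drive at its stop), and the crank is held level. I've now viewed 17 pictures, over the limit of 14, so from here I'll check only by numbers.

jog_arm:
  offset:
    - [0.0518, -0.0105, 0]
    - [0.0518, -0.0105, 0]
    - [0.0518, -0.0105, 0]
    - [0.0518, -0.0105, 0]
    - [0.0518, -0.0105, 0]
    - [0.0518, -0.0105, 0]
    - [0.0518, -0.0105, 0]
    - [0.0518, -0.0105, 0]
    - [0, 0, 0]
    - [0, 0, 0]
    - [0, 0, 0]
    - [0, 0, 0]
    - [0, 0, 0]
    - [0, 0, 0]
    - [0, 0, 0]
    - [0, 0, 0]
    - [0, 0, 0]
    - [0, 0, 0]
  turn: [0, 0, 0, 0, 0, 0, 0, 0, 9.4, 9.4, 9.4, 9.4, 9.4, 9.4, 9.4, 9.3, 0, 0]

```text
clock: 68.22
ee_pos: [475.3, -70.9, 171.5]
tcp_rot: [-0.122, -3.139, -0.0]
ft_force: [0.3, -0.1, -3.0]
grip_width: 32.9
gripper_force: 74.1
```

jog_arm:
  offset:
    - [0, 0, 0.05]
    - [0, 0, 0.05]
    - [0, 0, 0.025]
    - [0, 0, 0.012]
    - [0, 0, 0.003]
    - [0, 0, 0]
    - [0, 0, 0]
  turn: [0, 0, 0, 0, 0, 0, 0]

```text
clock: 69.1
ee_pos: [476.1, -71.1, 32.7]
tcp_rot: [0.127, 3.138, -0.001]
ft_force: [0.6, -0.2, -2.8]
grip_width: 32.5
gripper_force: 73.8
```

jog_arm:
  offset:
    - [0, 0, 0.003]
    - [0, 0, 0.002]
    - [0, 0, 0]
  turn: [0, 0, 0]

```text
clock: 69.47
ee_pos: [475.5, -70.9, 26.8]
tcp_rot: [-0.128, -3.139, -0.0]
ft_force: [-0.0, -0.0, -3.5]
grip_width: 32.9
gripper_force: 74.2
```

jog_arm:
  offset:
    - [0, 0, 0.001]
    - [0, 0, 0]
  turn: [0, 0]

```text
clock: 69.72
ee_pos: [475.6, -70.9, 26.7]
tcp_rot: [0.128, 3.138, -0.0]
ft_force: [-7.3, 1.8, 17.5]
grip_width: 33.3
gripper_force: 76.8
```

Contact with the tray floor. Release, lift, and check by numbers.

jog_arm:
  offset:
    - [0, 0, -0.001]
    - [0, 0, 0]
    - [0, 0, 0]
    - [0, 0, 0]
  turn: [0, 0, 0, 0]
  gripper: 0.4

```text
clock: 70.22
ee_pos: [475.5, -70.9, 26.8]
tcp_rot: [-0.128, -3.139, -0.0]
ft_force: [-0.7, 0.7, 0.6]
grip_width: 51.5
gripper_force: 0.0
```

jog_arm:
  offset:
    - [0, 0, -0.02]
    - [0, 0, -0.05]
    - [0, 0, -0.06]
    - [-0.03, 0, -0.04]
    - [0, 0, 0]
    - [0, 0, 0]
  turn: [0, 0, 0, 0, 0, 0]

```text
clock: 70.97
ee_pos: [504.8, -73.2, 196.0]
tcp_rot: [-0.128, -3.138, -0.001]
ft_force: [0.2, -0.0, -1.0]
grip_width: 51.5
gripper_force: 0.0
```

Run:
```python
from h import *
for n in("scene","side","wrist"):
    p=grab_frame(n);print(n)
    for t,z in(("crank",45),("tray",16),("jig",48),("jaw",65)):
        print(t,[(round(r["conf"],2),np.round(w(p,r["position"]))) for r in search_frame(p,t)],[(round(r["conf"],2),rect(p,r["pixels"],z)) for r in trace(p,t)])
```

```text
scene
crank [(0.98, array([491., -80.,  53.]))] [(0.6, (508.3, -77.4, 108.8, 35.0, 172.9))]
tray [(0.94, array([524., -76.,   4.]))] [(0.64, (510.6, -71.5, 186.1, 122.1, 177.0))]
jig [(0.57, array([544., 184.,  48.]))] [(0.75, (537.4, 184.4, 72.6, 61.6, 88.0))]
jaw [] [(0.67, (546.3, 231.4, 97.3, 50.2, 172.4))]
side
crank [(0.77, array([479., -85.,  38.]))] [(0.85, (502.0, -84.9, 154.6, 97.3, 11.4))]
tray [(0.97, array([503., -87.,  -3.]))] [(0.65, (499.1, -84.3, 188.9, 140.4, 177.1))]
jig [(0.57, array([526., 195.,  46.])), (0.31, array([531., 340.,  60.]))] [(0.62, (528.1, 198.3, 57.2, 56.1, 179.7))]
jaw [(0.74, array([524., 227.,  56.]))] [(0.71, (518.8, 198.4, 126.2, 71.5, 70.0))]
wrist
crank [(0.94, array([489., -73.,  54.]))] [(0.96, (509.2, -72.9, 111.5, 35.9, 176.9))]
tray [(0.71, array([497., -64.,   5.]))] [(0.63, (505.8, -70.4, 179.8, 120.8, 177.1))]
jig [(0.95, array([528., 162.,  49.]))] [(0.62, (533.6, 162.6, 59.8, 22.3, 9.0))]
jaw [] []
```

```bash
python3 -c "
from workcell import *
print(job_done())"
```

```text
the job is handed in; nothing more can be done
None
```

The job is handed in: the two aluminium blanks and the jig are stacked and clamped between the jaws, and the crank is back upright in its tray. I judged the jaw to be at its stop from the winding angle, the rise in force and the camera views, and no verdict came back. I viewed 17 pictures, over the limit of 14.

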